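Hang the spreader bar on the swinging crane hook

ROBOT

A 6-joint arm with a two-finger parallel gripper is mounted at the origin on a cart in front of the work surface, level with it; the furniture and walls round the work are solid. World frame = base frame: x ahead of the robot, y to its left, z up, the work surface at z = 0. Lengths are in m, angles in degrees, forces in N, time in s.
With the tool pointing down it reaches from about 0.375 to 0.925 m from the base axis. Payload 5.7 kg.
Tool frame: the origin (TCP) lies at the very end of the fingers, on their centre line; the grasp point (between the pads) lies robot.hold_point_z behind it (robot.hold_point_z is the distance from the TCP to the grasp point, in m); z points along the fingers, y is the line along which they close (so a half turn about z gives the same grasp; the last joint's range is limited). The gripper opens to 88 mm and grips with 3 to 60 N. Pads are 20 mm wide; open, the fingers measure 115 mm over their backs; the gripper's body (75 mm by 178 mm) begins 61 mm behind the grasp point.
Start: joints at [57.347, 20.558, 86.54, -0, 72.909, -6.595], TCP at [0.264, 0.539, 0.223] pointing down, gripper open.
Joint ranges: [-170.27, 170.27], [-57.76, 135], [12.27, 136.19], [-55.21, 235.2], [11.17, 155.16], [-170.74, 170.74]. Speed limits (degrees/s): [136.94, 136.94, 180, 180, 180, 180].

INTERFACE

Orientations are given as a 3x3 rotation matrix whose columns are the frame's x, y, z axes.
In Python, from plant import robot, imaging gives the robot as it stands.
- The arm moves only by the tool play_rows, never from a script. Its argument "rows" is a list of rows, each an object of numbers: "rx", "ry", "rz": the turn, a rotation vector about the tool's x, y, z in rad; "dx", "dy", "dz": the shift along the tool's x, y, z in mm; "fingers": the finger opening in mm, from 0 to 87.8. A call has 1 to 5 rows; each row shifts and turns the commanded pose from where the row before left it, along the tool's axes as they then stand; what a row does not reach is not made up. A row lasts 1/10 s, in which the tool goes at most 50 mm and 8.59 degrees, less where a joint would pass 70% of its speed; a pose out of reach is approached as far as the arm can. A call with a gripper value outside its range is refused whole. The fingers move at their own pace and stop on an object; "grip_force" is the grip in N (left out, the last holds). Time passes only in rows, so rows that do not move let the fingers close. It gives the time, the measured TCP pose, the force, the opening and the grip force at its end, in the units of the state.
- robot.sense(): the state, without advancing time (a new reading comes with each control period).
- imaging.capture(name): name is "side" or "top" or "wrist"; returns a dict with "pixels" (400x640x3 uint8, blue, green, red), "fov_y" (degrees; the focal length in pixels is half the picture's height over the tangent of half this angle, whatever the lens; pixels are square), "cx", "cy" (the principal point, pixels), "D" ([k1, k2, p1, p2, k3] as OpenCV has them; the pictures are not rectified), "R" (3x3) and "t" (3): a world point X has camera coordinates R X + t. Camera axes: x right, y down, z forward; pixel columns grow to the right and rows downward; lengths in m; the calibration is good to about 2 mm. A picture is of the moment at which its call begins. There is no depth.
- robot.sign_off(): hands the job in; it is judged then, once.
The state is a dict: "time": time; "qpos": joint angles; "joint_vel": joint speeds; "tau": joint torques, N m; "ee_pos": TCP position; "tool_rot": TCP orientation; "ft_force": force on the tool from outside, world axes, zero at the start; "torque": the same for the moment, N m; "gripper_width": finger opening in m; "finger_force": force on a finger pad.
Only numpy, scipy, OpenCV 4.12 (cv2) and the standard library are available. Lean on these libraries where they do the work, as an engineer would, in place of code of your own. Each camera call takes 0.05 s, during which the arm holds its last target. There are 200 camera calls.

TASK

Lift the spreader bar out of its wooden trough by its bail and stand it on the bench, bail up, beside the trough and let go. Then bring the little bench crane's swinging hook to rest with a touch and leave it hanging still. Then take the bar again by one end, so that the bail is free, and hang it by its bail in the bottom of the hook, level and still, without disturbing the things lying about.

Things in the scene. Friction and masses are not known exactly. Their poses are not given: they have to be found in the camera images.
- bar: loose spreader bar: aluminium bar 220 x 30 x 25 mm (long along its x, 30 mm along y), 0.14 to 0.24 kg, balanced at its middle, with an upright steel bail (inverted U of 9 mm round bar, lying in the bar's x-z plane, 46 mm wide outside, 28 mm wide inside, top outside 80 mm above the bar's underside) over its middle. Origin: centre of the underside; z up through the bail. It starts in the trough, sunk below the rim, so that only the bail's upper 40 mm stands clear.
- bar_eye (a point): point on the bar under the middle of the bail's arch (the inside top of the eye, where it rests on the hook), 71 mm above the bar's underside, 46 mm above its top face; axes as the bar's; the hook passes through the bail along y
- trough: fixed open wooden trough that holds the bar: outside 248 (its x) x 58 (its y) x 48 mm high, walls 6 mm, inner floor 8 mm above the bench. Origin: centre of the underside. The bar lies along the trough's x. An open laptop, its lid 0.27 m high with its upper edge along y = -0.49, stands to the trough's right (-y), and a black box beyond its far end (from x = 0.63); the bench is free to its left, 0.12 m and more towards the crane
- stand: fixed bench crane: foot plate 100 x 100 x 10 mm, 24 mm square post, 18 mm wide jib at the top (z 0.342 to 0.360) that runs from the post 110 mm along the stand's -x, with the hook's pivot at local (-0.11, 0, 0.34); jib and fork end 12 mm past the pivot. Origin: centre of the foot's underside
- hook (a joint): angle of the pendant hook about its pivot pin (along the stand's y), rad; 0 = hanging straight down at rest, positive = swung towards the stand's -x (away from the post). Starts swinging freely, 0.3 to 0.45 rad to each side, about 0.6 s a period, and hardly dies down by itself; weighs 90 g. A finger held upright and leaned against its nose from in front, then drawn back slowly, leaves it at rest
- hook_saddle (a point): upper surface of the 8 mm round hook wire at the bottom of the hook, where the bail must rest; 126 mm below the pivot. Axes as the stand's when the hook hangs straight
- hook_nose (a point): end of the hook's upturned nose (centre of its 8 mm round end): 58 mm along the hook's -x and 26 mm above the saddle point. The hook is open above the nose (about 24 mm high to the shank's bend), so a bail goes on along the hook's +x over the nose, then down 30 mm into the saddle
- tape_measure: bystander: tape measure 67 x 75 x 35 mm, loose on the bench; origin centre of underside
- flashlight: bystander: black flashlight 33 x 101 x 33 mm, lying loose on the bench; origin centre of underside
- parts_tin: bystander: round tin 63 mm across, 26 mm high, loose on the bench; origin centre of underside

How it is judged:
By the outcome, as a careful person would: the job done as asked, in the order asked, and still so for the second after the job is handed in, with the robot touching nothing.
It also fails if it takes over 72 s, if anything falls off the work surface, if the arm or the gripper's body presses on something with over 40 N, if the wrist force passes 120 N, or if a joint passes its speed limit or range.

## Working session

There is one attempt and no reset: what is moved stays moved. The work goes in short steps, Python scripts to look and compute and a tool call to move; the robot and the scene stay as the last step left them, time stands still between calls to the robot, and variables do not carry over. Pictures are saved under pics/ and viewed, at most 10 in all, crops included, and the job is handed in when it is done.

Besides the shell and the picture viewer there is one more tool, called after "Request:" by a JSON object that holds its "method" and its "body". play_rows: Moves the arm, as the interface text tells. Its arguments: {"type":"object","properties":{"rows":{"type":"array","items":{"type":"object","properties":{"rx":{"type":"number"},"ry":{"type":"number"},"rz":{"type":"number"},"dx":{"type":"number"},"dy":{"type":"number"},"dz":{"type":"number"},"fingers":{"type":"number"}}}},"grip_force":{"type":"number"}},"required":["rows"]}

```bash
ls; mkdir -p pics; python3 - <<'E'
from plant import robot, imaging
import cv2, numpy as np
print(robot.hold_point_z, robot.sense())
for n in ("side","top"):
    c=imaging.capture(n); cv2.imwrite(f"pics/{n}0.png",c["pixels"])
    print(n,c["fov_y"],c["cx"],c["cy"],c["D"],c["R"],c["t"], -np.array(c["R"]).T@c["t"])
E
```

```text
pics
0.0187 {'time': 0.0, 'qpos': array([ 5.73481139e+01,  2.05989562e+01,  8.65965647e+01, -4.54740126e-04,
        7.29101067e+01, -6.59355125e+00]), 'joint_vel': array([-0.05023523, -0.01768063,  0.07022825, -0.08742408, -0.01505168,
        0.09406767]), 'tau': array([-1.31799084e-04, -5.15377235e+01, -2.70724672e+01,  6.76355395e-02,
        3.50454950e-02, -1.53837868e-04]), 'ee_pos': array([0.26320001, 0.53843198, 0.22181509]), 'tool_rot': array([[-8.98348186e-01,  4.39283007e-01, -9.88268455e-04],
       [ 4.39284071e-01,  8.98346861e-01, -1.55629431e-03],
       [ 2.04154223e-04, -1.83222476e-03, -9.99998301e-01]]), 'ft_force': array([0.60290169, 0.0420929 , 0.16301035]), 'torque': array([-0.01725177,  0.01665045, -0.05426955]), 'finger_force': 0.0, 'gripper_width': 0.08787629766654745}
side 53.48924217797862 318.1186974301884 207.5438479444128 [-0.01772512  0.          0.          0.          0.        ] [[ 0.90794049 -0.4182268   0.02702603]
 [-0.13197374 -0.34651944 -0.92871266]
 [ 0.39777757  0.8396491  -0.36981399]] [-0.53453217  0.26073156  0.84656892] [ 0.18298699 -0.84402796  0.56966401]
top 49.69612173981749 317.6031621251453 206.07173673080916 [-0.01022448  0.          0.          0.          0.        ] [[-0.02443171 -0.99951168  0.0194804 ]
 [-0.98593149  0.02086751 -0.16584224]
 [ 0.16535475 -0.02325815 -0.98595987]] [-0.0718426   0.58739843  1.13658904] [ 0.38943898 -0.05763011  1.21944617]
```

View pics/side0.png

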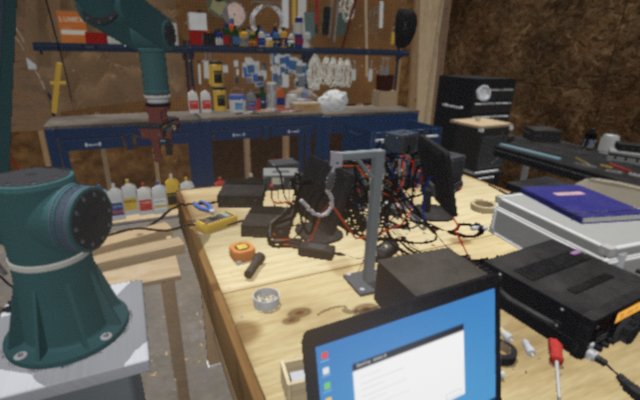

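View pics/top0.png

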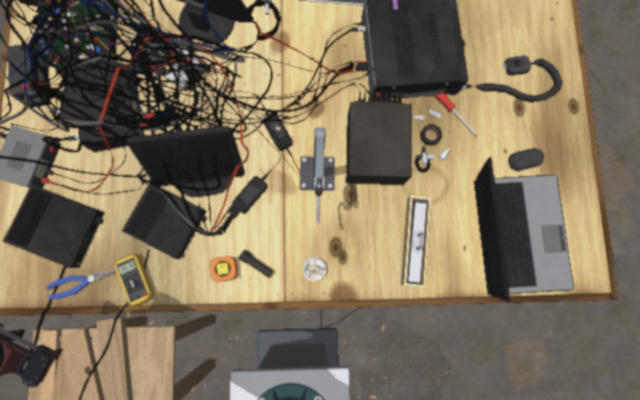

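The side view shows the crane's foot near (362,283), its jib end at (333,157) and the trough corner at (290,375), mostly hidden by the laptop. In the top view the trough is at (416,241), the crane foot at (317,172), the hook at (318,208), the tin at (315,269), the tape at (223,268) and the flashlight at (256,263).

```bash
cat > h.py <<'E'
import numpy as np, cv2
from plant import robot, imaging
def cam(n):
    c=imaging.capture(n); c["K"]=np.array([[(f:=200/np.tan(np.radians(c["fov_y"]/2))),0,c["cx"]],[0,f,c["cy"]],[0,0,1]])
    c["R"]=np.array(c["R"]);c["t"]=np.array(c["t"]);c["D"]=np.array(c["D"]);return c
def ray(c,uv):
    p=cv2.undistortPoints(np.array(uv,float).reshape(-1,1,2),c["K"],c["D"]).reshape(-1,2)
    d=np.c_[p,np.ones(len(p))]@c["R"]; return -c["R"].T@c["t"],d
def plane(c,uv,z):
    o,d=ray(c,uv); return o+d*((z-o[2])/d[:,2])[:,None]
def proj(c,X):
    return cv2.projectPoints(np.array(X,float).reshape(-1,3),cv2.Rodrigues(c["R"])[0],c["t"],c["K"],c["D"])[0].reshape(-1,2)
def zoom(c,x0,y0,x1,y1,s,name):
    cv2.imwrite("pics/"+name+".png",cv2.resize(c["pixels"][y0:y1,x0:x1],None,fx=s,fy=s,interpolation=cv2.INTER_CUBIC))
E
python3 - <<'E'
from h import *
t=cam("top"); s=cam("side"); np.set_printoptions(precision=4,suppress=True)
a=t["pixels"][120:295,280:445]; b=s["pixels"][135:300,220:400]
A=cv2.resize(a,None,fx=3,fy=3,interpolation=cv2.INTER_CUBIC)[:495]; B=cv2.resize(b,(300,275),interpolation=cv2.INTER_CUBIC)
C=np.zeros((525,800,3),np.uint8); C[:495,:495]=A; C[:275,497:797]=B
cv2.imwrite("pics/z1.png",C)
# bright white rim of trough
hsv=cv2.cvtColor(t["pixels"],cv2.COLOR_BGR2HSV)
for p in [(317,172),(315,269),(223,268),(256,263),(416,241)]: print(p, plane(t,[p],0.02))
print(plane(t,[(413,197),(430,197),(404,285),(423,285)],0.048))
E
```

```text
(317, 172) [[ 0.6892 -0.0866  0.02  ]]
(315, 269) [[ 0.4153 -0.0745  0.02  ]]
(223, 268) [[0.424  0.1776 0.02  ]]
(256, 263) [[0.4355 0.0873 0.02  ]]
(416, 241) [[ 0.4859 -0.3583  0.02  ]]
[[ 0.6058 -0.3505  0.048 ]
 [ 0.6048 -0.398   0.048 ]
 [ 0.3665 -0.3117  0.048 ]
 [ 0.3652 -0.3629  0.048 ]]
```

View pics/z1.png

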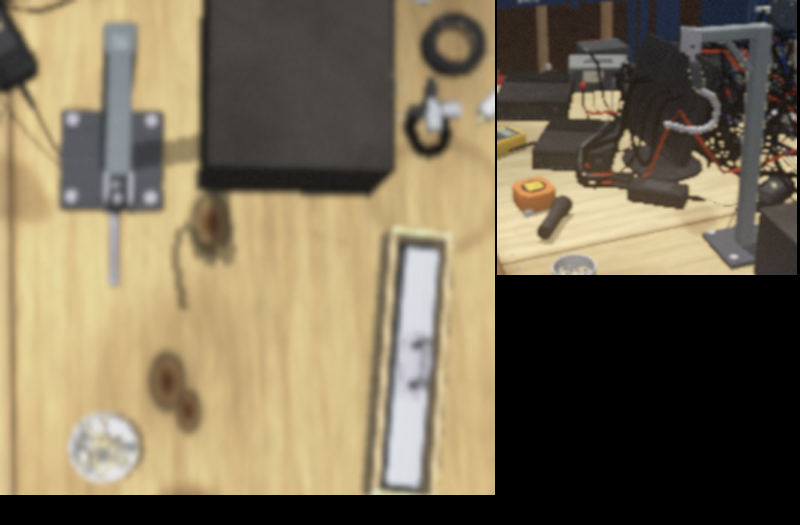

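The zoom shows the crane foot at zoom (112,160), the jib end at (118,205) and the hook pointing toward the robot. The bar lies in the trough from (418,245) to (402,490), with its bail at about (420,365). Next I'll measure these precisely.

```bash
python3 - <<'E'
from h import *
np.set_printoptions(precision=4,suppress=True)
t=cam("top"); s=cam("side")
p=t["pixels"]; hsv=cv2.cvtColor(p,cv2.COLOR_BGR2HSV)
def rect(box,m,z,name):
    x0,y0,x1,y1=box; M=np.zeros(m.shape,np.uint8); M[y0:y1,x0:x1]=m[y0:y1,x0:x1]*255
    c=max(cv2.findContours(M,0,cv2.CHAIN_APPROX_NONE)[0],key=cv2.contourArea)
    r=cv2.minAreaRect(c); b=cv2.boxPoints(r); P=plane(t,b,z); print(name,r,"\n",P[:,:2],P[:,:2].mean(0),"sides",np.linalg.norm(P[0]-P[1]),np.linalg.norm(P[1]-P[2]))
    e=max((P[1]-P[0],P[2]-P[1]),key=np.linalg.norm); print("  dir",np.degrees(np.arctan2(e[1],e[0])))
rect((395,190,440,300),(hsv[...,1]<45)&(hsv[...,2]>150),.033,"bar")
rect((295,150,340,195),(hsv[...,2]<125),.010,"foot")
for q in [(240,165),(241,145),(190,160)]: pass
print(hsv[240,400:436])
# jib sides
print(hsv[150,305:332]); 
pts=[[.2632,.5384,z] for z in (.22,.3,.4,.5,.6,.7)]
print(proj(s,pts)); print(proj(t,pts))
print("box",plane(t,[(348,105),(412,105),(348,180),(410,180)],.1)[:,:2])
E
```

```text
bar ((417.31549072265625, 242.02865600585938), (11.679112434387207, 78.94717407226562), 5.19442892074585) 
 [[ 0.3771 -0.3263]
 [ 0.5937 -0.3592]
 [ 0.59   -0.3919]
 [ 0.3735 -0.3579]] [ 0.4836 -0.3588] sides 0.21905938609880996 0.03283091755342916
  dir -8.650601349862923
foot ((317.0, 169.5), (39.0, 34.0), 90.0) 
 [[ 0.7583 -0.0391]
 [ 0.7565 -0.1379]
 [ 0.6408 -0.1343]
 [ 0.6428 -0.0371]] [ 0.6996 -0.0871] sides 0.09875834425625736 0.11572622730886663
  dir 178.2349096432849
[[ 20  96 207]
 [ 20  97 202]
 [ 20  96 191]
 [ 20  91 168]
 [ 20  86 137]
 [ 20  79 120]
 [ 19  77 140]
 [ 19  77 181]
 [ 20  78 190]
 [ 20  73 147]
 [ 18  33 101]
 [113   9 115]
 [111  11 161]
 [116  10 201]
 [124   9 215]
 [127  11 217]
 [126  12 217]
 [127  11 215]
 [125  13 213]
 [125  14 201]
 [126  14 181]
 [127  13 178]
 [123  12 184]
 [129  11 164]
 [  9  14 127]
 [ 19  66 136]
 [ 20  78 179]
 [ 20  80 201]
 [ 20  87 197]
 [ 20  94 201]
 [ 20  97 206]
 [ 20  97 210]
 [ 20  96 210]
 [ 20  97 207]
 [ 20  98 209]
 [ 20  95 214]]
[[ 21  92 221]
 [ 21  95 218]
 [ 20  96 217]
 [ 20  96 218]
 [ 20  95 217]
 [ 20  96 217]
 [ 20  94 216]
 [ 20  92 206]
 [ 20  83 172]
 [ 21  56 123]
 [ 75   5 104]
 [102  20 129]
 [100  21 145]
 [103  21 149]
 [103  20 151]
 [102  22 150]
 [101  19 148]
 [ 98  14 143]
 [ 20  26 148]
 [ 20  77 182]
 [ 20  94 206]
 [ 20  95 214]
 [ 20  95 217]
 [ 21  94 217]
 [ 21  92 216]
 [ 21  92 217]
 [ 21  91 219]]
[[164.0254 158.1879]
 [161.2279 134.3412]
 [157.5817 103.0047]
 [153.7614  69.8533]
 [149.7588  34.7531]
 [145.5657  -2.4384]]
[[  40.985   342.8393]
 [  16.9878  348.5513]
 [ -19.7656  357.2898]
 [ -67.0058  368.5038]
 [-129.8989  383.4018]
 [-217.5831  404.1088]]
box [[ 0.8564 -0.1743]
 [ 0.8537 -0.3507]
 [ 0.6458 -0.1666]
 [ 0.6425 -0.3323]]
```

Request:
{"method": "play_rows", "body": {"rows": [{"dz":-20,"rz":0.1407},{"dz":-20,"rz":0.1407},{"dz":-20,"rz":0.1407},{"dz":-20,"rz":0.1407},{"dz":-20,"rz":0.1407}]}}

```text
validation failed for argument at $.ro...
```

Request:
{"method": "play_rows", "body": {"rows": [{"dz":-20,"rz":0.1407},{"dz":-20,"rz":0.1407},{"rz":0.1407},{"rz":0.1407},{"dx":-30,"dy":13}]}}

```text
validation failed for argument at $.ro...
```

Request:
{"method": "play_rows", "body": {"rows": [{"dx":-40,"dy":17},{"dx":-40,"dy":17},{"dx":-40,"dy":17},{"dx":-40,"dy":17},{"dx":-40,"dy":17}]}}

```text
validation failed for argument at $.ro...
```

Request:
{"method": "play_rows", "body": {"rows": [{"dx":-40,"dy":17},{"dx":-40,"dy":17},{"dx":-40,"dy":17},{"dx":-40,"dy":17},{"dx":-40,"dy":17}]}}

```text
validation failed for argument at $.ro...
```

Request:
{"method": "play_rows", "body": {"rows": [{"dx":0,"dy":0,"dz":-20,"rx":0,"ry":0,"rz":0.14,"fingers":87}]}}

```text
time: 0.4
ee_pos: [0.2624, 0.5371, 0.2401]
tool_rot: [[-0.827, 0.562, -0.003], [0.562, 0.827, -0.005], [-0.0, -0.006, -1.0]]
ft_force: [0.4, 0.3, -0.3]
gripper_width: 0.0869
finger_force: 0.0
```

Request:
{"method": "play_rows", "body": {"rows": [{"dz":-20,"rz":0.14,"fingers":87}]}}

```text
validation failed for argument at $.ro...
```

Request:
{"method": "play_rows", "body": {"rows": [{"dx":0,"dy":0,"dz":-20,"rx":0,"ry":0,"rz":0.14}]}}

```text
validation failed for argument at $.ro...
```

Request:
{"method": "play_rows", "body": {"rows": [{"dx":0,"dy":0,"dz":-20,"rx":0,"ry":0,"rz":0.14,"fingers":87},{"dx":0,"dy":0,"dz":-20,"rx":0,"ry":0,"rz":0.14,"fingers":87},{"dx":0,"dy":0,"dz":-20,"rx":0,"ry":0,"rz":0.14,"fingers":87},{"dx":0,"dy":0,"dz":-20,"rx":0,"ry":0,"rz":0.14,"fingers":87},{"dx":0,"dy":0,"dz":-20,"rx":0,"ry":0,"rz":0.14,"fingers":87}]}}

```text
time: 0.9
ee_pos: [0.2634, 0.5389, 0.3434]
tool_rot: [[-0.267, 0.964, -0.0], [0.964, 0.267, -0.0], [-0.0, -0.0, -1.0]]
ft_force: [-0.1, 0.5, 0.4]
gripper_width: 0.0869
finger_force: 0.0
```

Request:
{"method": "play_rows", "body": {"rows": [{"dx":0,"dy":0,"dz":-20,"rx":0,"ry":0,"rz":0.14,"fingers":87},{"dx":0,"dy":0,"dz":0,"rx":0,"ry":0,"rz":0.14,"fingers":87},{"dx":0,"dy":0,"dz":0,"rx":0,"ry":0,"rz":0.146,"fingers":87},{"dx":-30,"dy":13,"dz":0,"rx":0,"ry":0,"rz":0,"fingers":87},{"dx":-40,"dy":17,"dz":0,"rx":0,"ry":0,"rz":0,"fingers":87}]}}

```text
time: 1.4
ee_pos: [0.2826, 0.4656, 0.3621]
tool_rot: [[0.147, 0.989, -0.0], [0.989, -0.147, -0.0], [-0.0, -0.0, -1.0]]
ft_force: [-0.6, -0.3, 0.5]
gripper_width: 0.0865
finger_force: 0.0
```

Request:
{"method": "play_rows", "body": {"rows": [{"dx":-40,"dy":17,"dz":0,"rx":0,"ry":0,"rz":0,"fingers":87},{"dx":-40,"dy":17,"dz":0,"rx":0,"ry":0,"rz":0,"fingers":87},{"dx":-40,"dy":17,"dz":0,"rx":0,"ry":0,"rz":0,"fingers":87},{"dx":-40,"dy":17,"dz":0,"rx":0,"ry":0,"rz":0,"fingers":87},{"dx":-40,"dy":17,"dz":0,"rx":0,"ry":0,"rz":0,"fingers":87}]}}

```text
time: 1.9
ee_pos: [0.3369, 0.2532, 0.3628]
tool_rot: [[0.149, 0.989, 0.001], [0.989, -0.149, 0.0], [0.0, 0.0, -1.0]]
ft_force: [0.3, 0.1, -0.4]
gripper_width: 0.0869
finger_force: 0.0
```

Request:
{"method": "play_rows", "body": {"rows": [{"dx":-40,"dy":17,"dz":0,"rx":0,"ry":0,"rz":0,"fingers":87},{"dx":-40,"dy":17,"dz":0,"rx":0,"ry":0,"rz":0,"fingers":87},{"dx":-40,"dy":17,"dz":0,"rx":0,"ry":0,"rz":0,"fingers":87},{"dx":-40,"dy":17,"dz":0,"rx":0,"ry":0,"rz":0,"fingers":87},{"dx":-40,"dy":17,"dz":0,"rx":0,"ry":0,"rz":0,"fingers":87}]}}

```text
time: 2.4
ee_pos: [0.3911, 0.0427, 0.3629]
tool_rot: [[0.149, 0.989, 0.001], [0.989, -0.149, -0.0], [0.0, 0.001, -1.0]]
ft_force: [0.8, 0.3, 0.1]
gripper_width: 0.0872
finger_force: 0.0
```

Request:
{"method": "play_rows", "body": {"rows": [{"dx":-42,"dy":17,"dz":0,"rx":0,"ry":0,"rz":0,"fingers":87},{"dx":-42,"dy":17,"dz":0,"rx":0,"ry":0,"rz":0,"fingers":87},{"dx":-42,"dy":17,"dz":0,"rx":0,"ry":0,"rz":0,"fingers":87},{"dx":-42,"dy":17,"dz":0,"rx":0,"ry":0,"rz":0,"fingers":87},{"dx":-42,"dy":17,"dz":0,"rx":0,"ry":0,"rz":0,"fingers":87}]}}

```text
time: 2.9
ee_pos: [0.4437, -0.1779, 0.3628]
tool_rot: [[0.15, 0.989, 0.0], [0.989, -0.15, -0.0], [-0.0, 0.0, -1.0]]
ft_force: [0.2, 0.2, 0.1]
gripper_width: 0.0867
finger_force: 0.0
```

Request:
{"method": "play_rows", "body": {"rows": [{"dx":-42,"dy":17,"dz":10,"rx":0,"ry":0,"rz":0,"fingers":87},{"dx":-42,"dy":17,"dz":30,"rx":0,"ry":0,"rz":0,"fingers":87},{"dx":-42,"dy":17,"dz":30,"rx":0,"ry":0,"rz":0,"fingers":87},{"dx":-42,"dy":17,"dz":30,"rx":0,"ry":0,"rz":0,"fingers":87},{"dx":-5,"dy":0,"dz":40,"rx":0,"ry":0,"rz":0,"fingers":87}]}}

```text
time: 3.4
ee_pos: [0.4847, -0.3525, 0.2299]
tool_rot: [[0.152, 0.988, 0.004], [0.988, -0.152, -0.005], [-0.005, 0.005, -1.0]]
ft_force: [-0.3, -0.0, -0.1]
gripper_width: 0.0869
finger_force: 0.0
```

```bash
python3 - <<'E'
from h import *
np.set_printoptions(precision=4,suppress=True)
w=cam("wrist"); cv2.imwrite("pics/w1.png",w["pixels"])
print(robot.sense()["ee_pos"],-w["R"].T@w["t"],w["R"])
a=np.radians(-8.65); u=np.array([np.cos(a),np.sin(a)])
c=np.array([.4836,-.3588])
print(proj(w,[[*(c+u*k),z] for k,z in ((0,.088),(-.11,.033),(.11,.033),(.0185,.065),(-.0185,.065))]))
E
```

```text
[ 0.4802 -0.3477  0.222 ] [ 0.4945 -0.2816  0.392 ] [[ 0.9884 -0.1518  0.0051]
 [-0.1477 -0.9532  0.2637]
 [-0.0352 -0.2614 -0.9646]]
[[315.1579 188.307 ]
 [216.8889 176.3881]
 [412.8502 175.9114]
 [333.1327 182.6838]
 [297.0248 182.7747]]
```

View pics/w1.png

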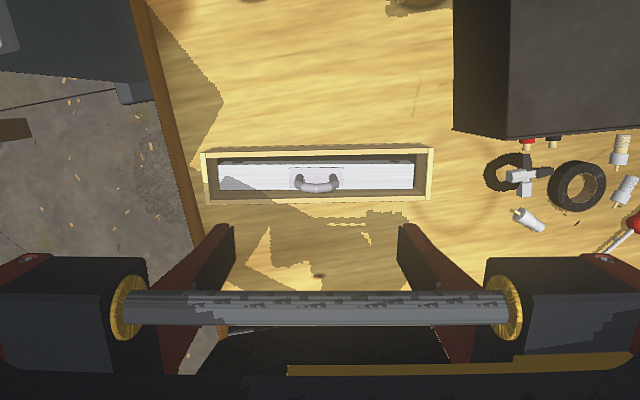

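The wrist view shows the bar level in the trough, spanning (219,177) to (413,177), with the bail's arch at (317,188), within 2 px of my estimate. I'll settle and go down.

Request:
{"method": "play_rows", "body": {"rows": [{"dx":0,"dy":0,"dz":30,"rx":0,"ry":0,"rz":0,"fingers":87},{"dx":0,"dy":0,"dz":30,"rx":0,"ry":0,"rz":0,"fingers":87},{"dx":0,"dy":0,"dz":20,"rx":0,"ry":0,"rz":0,"fingers":87},{"dx":0,"dy":0,"dz":10,"rx":0,"ry":0,"rz":0,"fingers":87},{"dx":0,"dy":0,"dz":0,"rx":0,"ry":0,"rz":0,"fingers":87}]}}

```text
time: 3.95
ee_pos: [0.482, -0.3456, 0.1393]
tool_rot: [[0.149, 0.989, -0.002], [0.989, -0.149, 0.002], [0.001, -0.002, -1.0]]
ft_force: [0.0, 0.7, -0.1]
gripper_width: 0.0871
finger_force: 0.0
```

```bash
python3 - <<'E'
from h import *
s=robot.sense();print(s["ee_pos"],s["tool_rot"],s["joint_vel"])
E
```

```text
[ 0.4819968  -0.34557926  0.13925714] [[ 0.14901509  0.98883313 -0.00188394]
 [ 0.98883395 -0.149012    0.00168619]
 [ 0.00138663 -0.00211417 -0.9999968 ]] [-0.07388018 -1.55321885 -1.97857408 -0.06288134  0.95331231 -0.01773059]
```

Request:
{"method": "play_rows", "body": {"rows": [{"dx":-12.8,"dy":4.9,"dz":0,"rx":0,"ry":0,"rz":0,"fingers":87},{"dx":0,"dy":0,"dz":30,"rx":0,"ry":0,"rz":0,"fingers":87},{"dx":0,"dy":0,"dz":30,"rx":0,"ry":0,"rz":0,"fingers":87},{"dx":0,"dy":0,"dz":20,"rx":0,"ry":0,"rz":0,"fingers":87},{"dx":0,"dy":0,"dz":14,"rx":0,"ry":0,"rz":0,"fingers":87}]}}

```text
time: 4.45
ee_pos: [0.4863, -0.3614, 0.0459]
tool_rot: [[0.15, 0.989, 0.001], [0.989, -0.15, -0.001], [-0.001, 0.001, -1.0]]
ft_force: [0.1, 0.9, -0.2]
gripper_width: 0.0871
finger_force: 0.0
```

Request:
{"method": "play_rows", "body": {"rows": [{"dx":0,"dy":0,"dz":0,"rx":0,"ry":0,"rz":0,"fingers":60},{"dx":0,"dy":0,"dz":0,"rx":0,"ry":0,"rz":0,"fingers":44},{"dx":0,"dy":0,"dz":0,"rx":0,"ry":0,"rz":0,"fingers":40},{"dx":0,"dy":0,"dz":0,"rx":0,"ry":0,"rz":0,"fingers":40},{"dx":0,"dy":0,"dz":0,"rx":0,"ry":0,"rz":0,"fingers":40}], "grip_force": 25}}

```text
time: 4.95
ee_pos: [0.486, -0.3604, 0.0468]
tool_rot: [[0.149, 0.989, 0.001], [0.989, -0.149, -0.001], [-0.001, 0.001, -1.0]]
ft_force: [0.1, -0.4, -0.6]
gripper_width: 0.0506
finger_force: 0.0
```

Request:
{"method": "play_rows", "body": {"rows": [{"dx":0,"dy":0,"dz":0,"rx":0,"ry":0,"rz":0,"fingers":40},{"dx":0,"dy":0,"dz":0,"rx":0,"ry":0,"rz":0,"fingers":40},{"dx":0,"dy":0,"dz":0,"rx":0,"ry":0,"rz":0,"fingers":40}], "grip_force": 25}}

```text
time: 5.25
ee_pos: [0.4857, -0.3602, 0.0465]
tool_rot: [[0.149, 0.989, 0.0], [0.989, -0.149, -0.001], [-0.001, 0.0, -1.0]]
ft_force: [-0.3, 0.5, 6.2]
gripper_width: 0.0451
finger_force: 25.0
```

Request:
{"method": "play_rows", "body": {"rows": [{"dx":0,"dy":0,"dz":-5,"rx":0,"ry":0,"rz":0,"fingers":40},{"dx":0,"dy":0,"dz":-15,"rx":0,"ry":0,"rz":0,"fingers":40},{"dx":0,"dy":0,"dz":-20,"rx":0,"ry":0,"rz":0,"fingers":40},{"dx":0,"dy":0,"dz":-20,"rx":0,"ry":0,"rz":0,"fingers":40},{"dx":0,"dy":0,"dz":-10,"rx":0,"ry":0,"rz":0,"fingers":40}], "grip_force": 40}}

```text
time: 5.75
ee_pos: [0.486, -0.3604, 0.1173]
tool_rot: [[0.149, 0.989, 0.001], [0.989, -0.149, -0.001], [-0.001, 0.001, -1.0]]
ft_force: [1.1, 0.0, -1.9]
gripper_width: 0.0446
finger_force: 40.0
```

```bash
python3 - <<'E'
from h import *
s=robot.sense();print(s["ee_pos"],s["gripper_width"],s["finger_force"],s["ft_force"],s["torque"])
w=cam("wrist"); cv2.imwrite("pics/w2.png",w["pixels"])
E
```

```text
[ 0.48603299 -0.36039665  0.11727635] 0.04463363195875119 39.99946653842926 [ 1.11288823  0.02280415 -1.87621219] [-0.11528369  0.03789421  0.07378267]
```

View pics/w2.png

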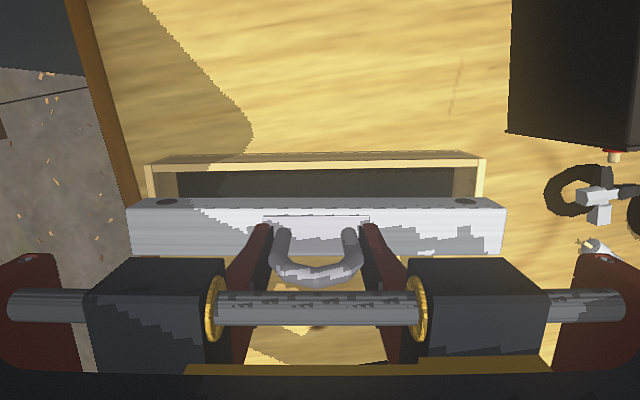

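The bar hangs level in the gripper, clear of the trough, spanning (128,225) to (505,230). I'll carry it left.

Request:
{"method": "play_rows", "body": {"rows": [{"dx":10,"dy":-2.6,"dz":0,"rx":0,"ry":0,"rz":0,"fingers":40},{"dx":20,"dy":-5.3,"dz":0,"rx":0,"ry":0,"rz":0,"fingers":40},{"dx":25,"dy":-6.6,"dz":0,"rx":0,"ry":0,"rz":0,"fingers":40},{"dx":25,"dy":-6.6,"dz":0,"rx":0,"ry":0,"rz":0,"fingers":40},{"dx":25,"dy":-6.6,"dz":0,"rx":0,"ry":0,"rz":0,"fingers":40}]}}

```text
time: 6.3
ee_pos: [0.4724, -0.2497, 0.1144]
tool_rot: [[0.15, 0.989, -0.002], [0.989, -0.15, 0.002], [0.002, -0.003, -1.0]]
ft_force: [1.1, -0.7, -1.5]
gripper_width: 0.0451
finger_force: 40.0
```

Request:
{"method": "play_rows", "body": {"rows": [{"dx":25,"dy":-6.6,"dz":0,"rx":0,"ry":0,"rz":0,"fingers":40},{"dx":11,"dy":-2.9,"dz":0,"rx":0,"ry":0,"rz":-0.05,"fingers":40},{"dx":0,"dy":0,"dz":10,"rx":0,"ry":0,"rz":-0.05,"fingers":40},{"dx":0,"dy":0,"dz":20,"rx":0,"ry":0,"rz":-0.05,"fingers":40},{"dx":0,"dy":0,"dz":20,"rx":0,"ry":0,"rz":0,"fingers":40}]}}

```text
time: 6.8
ee_pos: [0.469, -0.2137, 0.0646]
tool_rot: [[-0.002, 1.0, -0.001], [1.0, 0.002, 0.001], [0.001, -0.001, -1.0]]
ft_force: [-1.0, -0.1, -2.0]
gripper_width: 0.0453
finger_force: 40.0
```

Request:
{"method": "play_rows", "body": {"rows": [{"dx":0,"dy":0,"dz":12,"rx":0,"ry":0,"rz":0,"fingers":40},{"dx":0,"dy":0,"dz":8,"rx":0,"ry":0,"rz":0,"fingers":40},{"dx":0,"dy":0,"dz":4,"rx":0,"ry":0,"rz":0,"fingers":40},{"dx":0,"dy":0,"dz":2,"rx":0,"ry":0,"rz":0,"fingers":40},{"dx":0,"dy":0,"dz":0,"rx":0,"ry":0,"rz":0,"fingers":40}]}}

```text
time: 7.3
ee_pos: [0.47, -0.2152, 0.04]
tool_rot: [[0.0, 1.0, 0.0], [1.0, -0.0, -0.0], [-0.0, 0.0, -1.0]]
ft_force: [-0.2, 0.3, -2.1]
gripper_width: 0.0444
finger_force: 40.0
```

Request:
{"method": "play_rows", "body": {"rows": [{"dx":0,"dy":0,"dz":1,"rx":0,"ry":0,"rz":0,"fingers":40},{"dx":0,"dy":0,"dz":0.5,"rx":0,"ry":0,"rz":0,"fingers":40},{"dx":0,"dy":0,"dz":0,"rx":0,"ry":0,"rz":0,"fingers":40}]}}

```text
time: 7.6
ee_pos: [0.47, -0.2152, 0.0387]
tool_rot: [[0.0, 1.0, 0.0], [1.0, -0.0, -0.0], [-0.0, 0.0, -1.0]]
ft_force: [0.0, -0.3, -2.1]
gripper_width: 0.0451
finger_force: 40.0
```

Request:
{"method": "play_rows", "body": {"rows": [{"dx":0,"dy":0,"dz":1,"rx":0,"ry":0,"rz":0,"fingers":40},{"dx":0,"dy":0,"dz":0,"rx":0,"ry":0,"rz":0,"fingers":40}], "grip_force": 20}}

```text
time: 7.8
ee_pos: [0.47, -0.2152, 0.0385]
tool_rot: [[-0.0, 1.0, 0.001], [1.0, 0.0, -0.001], [-0.001, 0.001, -1.0]]
ft_force: [-2.4, 1.3, 9.4]
gripper_width: 0.0452
finger_force: 20.0
```

Request:
{"method": "play_rows", "body": {"rows": [{"dx":0,"dy":0,"dz":0,"rx":0,"ry":0,"rz":0,"fingers":50},{"dx":0,"dy":0,"dz":0,"rx":0,"ry":0,"rz":0,"fingers":60},{"dx":0,"dy":0,"dz":0,"rx":0,"ry":0,"rz":0,"fingers":75},{"dx":0,"dy":0,"dz":0,"rx":0,"ry":0,"rz":0,"fingers":80},{"dx":0,"dy":0,"dz":0,"rx":0,"ry":0,"rz":0,"fingers":80}]}}

```text
time: 8.3
ee_pos: [0.4698, -0.2151, 0.0373]
tool_rot: [[0.0, 1.0, -0.0], [1.0, -0.0, -0.0], [-0.0, -0.0, -1.0]]
ft_force: [-0.5, -0.1, 0.3]
gripper_width: 0.0778
finger_force: 0.0
```

Request:
{"method": "play_rows", "body": {"rows": [{"dx":0,"dy":0,"dz":-10,"rx":0,"ry":0,"rz":0,"fingers":80},{"dx":0,"dy":0,"dz":-30,"rx":0,"ry":0,"rz":0,"fingers":80},{"dx":0,"dy":0,"dz":-40,"rx":0,"ry":0,"rz":0,"fingers":80},{"dx":0,"dy":0,"dz":-40,"rx":0,"ry":0,"rz":0,"fingers":40},{"dx":0,"dy":0,"dz":-30,"rx":0,"ry":0,"rz":0,"fingers":0}]}}

```text
time: 8.8
ee_pos: [0.4703, -0.2153, 0.1905]
tool_rot: [[-0.0, 1.0, 0.002], [1.0, 0.0, -0.001], [-0.001, 0.002, -1.0]]
ft_force: [0.1, 0.4, 0.0]
gripper_width: 0.0673
finger_force: 0.0
```

```bash
python3 - <<'E'
from h import *
np.set_printoptions(precision=4,suppress=True)
s=robot.sense();print(s["ee_pos"],s["qpos"])
w=cam("wrist"); cv2.imwrite("pics/w3.png",w["pixels"]); print(-w["R"].T@w["t"])
import pickle; pickle.dump(w,open("w3.pkl","wb"))
print(proj(w,[[.47+k,-.2152,z] for k,z in ((0,.080),(-.11,.025),(.11,.025))]))
E
```

```text
[ 0.4703 -0.2153  0.1905] [-32.25    15.6323  99.0732  -0.007   65.1483 -32.2507]
[ 0.4696 -0.1442  0.3529]
[[315.3115 190.4656]
 [207.933  176.9977]
 [422.3643 176.9466]]
```

View pics/w3.png

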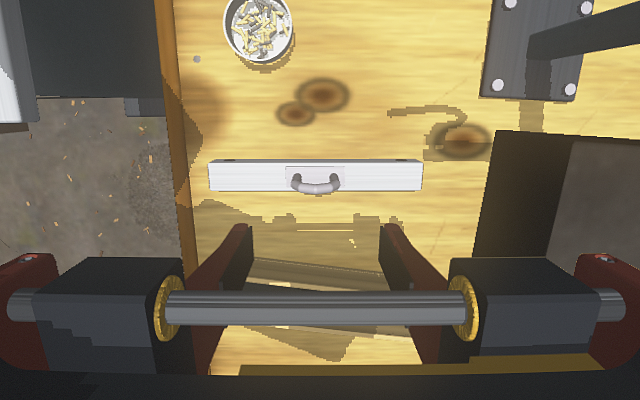

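The bar stands upright on the bench from (208,177) to (423,177), bail at (315,190), and the crane's foot edge shows at (480,96)–(577,102). Next comes the hook. First I'll measure its pivot and plane.

```bash
python3 - <<'E'
from h import *
import pickle
np.set_printoptions(precision=4,suppress=True)
w=pickle.load(open("w3.pkl","rb"))
print(plane(w,[(480,96),(577,103),(497,85),(572,87)],.01))
t=cam("top"); p=t["pixels"]
# jib: grey low-sat columns per row, midline cast on z=.36
hsv=cv2.cvtColor(p,cv2.COLOR_BGR2HSV)
for r in (135,140,145,150): 
    m=np.where(hsv[r,308:332,1]<60)[0]+308; print(r,m.min(),m.max(),plane(t,[(m.min()-.5+.5,r),((m.min()+m.max())/2,r)],.36)[1])
# hook pixels below the jib
for r in range(178,226,4):
    m=np.where(hsv[r,308:330,1]<70)[0]+308; print(r,m,hsv[r,m,2] if len(m) else "")
print(proj(t,[[.581,-.084,.34],[.569,-.084,.36],[.523,-.084,.244],[.485,-.084,.275],[.691,-.086,.36],[.641,-.086,.01]]))
E
```

```text
[[ 0.6375 -0.1342  0.01  ]
 [ 0.7417 -0.1396  0.01  ]
 [ 0.6538 -0.1233  0.01  ]
 [ 0.7333 -0.1238  0.01  ]]
135 314 325 [ 0.6831 -0.0855  0.36  ]
140 315 324 [ 0.6723 -0.0852  0.36  ]
145 315 324 [ 0.6615 -0.085   0.36  ]
150 314 323 [ 0.6508 -0.0826  0.36  ]
178 [308 309 310 311 312 313 314 315 316 317 318 319 320 321 322 323 324 325
 326 327 328 329] [105 105 104 104 104 112 145 171 155 130 122 120 121 124 147 172 151 117
 105 105 104 105]
182 [308 309 310 311 312 313 314 315 316 317 318 319 320 321 322 323 324 325
 326 327 328 329] [105 105 104 104 106 119 155 175 151 116 108 106 104 107 143 176 154 117
 105 106 110 116]
186 [308 309 310 311 312 313 314 315 316 317 318 319 320 321 322 323 324 325
 326 327 328 329] [104 104 103 103 101 110 132 137 117 125 162 167 137 110 133 163 140 106
 106 134 177 208]
190 [314 315 316 317 318 319 320 321 322 323 324 325] [145 102  72  67  70  68  64  70  98 123 140 151]
194 [316 317 318 319] [151 108  92 100]
198 [316 317 318 319] [209 196 188 190]
202 [316 317 318 319] [211 196 188 191]
206 [315 316 317 318 319] [227 206 185 176 186]
210 [315 316 317 318 319] [227 203 180 173 186]
214 [316 317 318 319] [197 172 167 185]
218 [315 316 317 318 319] [226 202 180 176 189]
222 [] 
[[319.7856 185.1513]
 [320.1755 188.8234]
 [319.3983 219.0302]
 [320.1663 234.2654]
 [319.6449 131.3585]
 [317.1308 189.2695]]
```

Request:
{"method": "play_rows", "body": {"rows": [{"dx":0,"dy":0,"dz":-7,"rx":0,"ry":0,"rz":-0.143,"fingers":0},{"dx":0,"dy":0,"dz":-7,"rx":0,"ry":0,"rz":-0.143,"fingers":0},{"dx":0,"dy":0,"dz":-7,"rx":0,"ry":0,"rz":-0.143,"fingers":0},{"dx":0,"dy":0,"dz":-7,"rx":0,"ry":0,"rz":-0.143,"fingers":0},{"dx":0,"dy":0,"dz":-7,"rx":0,"ry":0,"rz":-0.143,"fingers":0}]}}

```text
time: 9.4
ee_pos: [0.4692, -0.2146, 0.222]
tool_rot: [[-0.66, 0.751, -0.001], [0.751, 0.66, 0.001], [0.001, -0.0, -1.0]]
ft_force: [0.1, 0.3, -0.4]
gripper_width: 0.0195
finger_force: 0.0
```

Request:
{"method": "play_rows", "body": {"rows": [{"dx":0,"dy":0,"dz":0,"rx":0,"ry":0,"rz":-0.143,"fingers":0},{"dx":0,"dy":0,"dz":0,"rx":0,"ry":0,"rz":-0.143,"fingers":0},{"dx":0,"dy":0,"dz":0,"rx":0,"ry":0,"rz":-0.143,"fingers":0},{"dx":0,"dy":0,"dz":0,"rx":0,"ry":0,"rz":-0.143,"fingers":0},{"dx":0,"dy":0,"dz":0,"rx":0,"ry":0,"rz":-0.143,"fingers":0}]}}

```text
time: 9.9
ee_pos: [0.4691, -0.2146, 0.2217]
tool_rot: [[-0.991, 0.135, -0.001], [0.135, 0.991, 0.001], [0.001, 0.001, -1.0]]
ft_force: [0.2, 1.1, -0.5]
gripper_width: 0.0
finger_force: 0.0
```

Request:
{"method": "play_rows", "body": {"rows": [{"dx":10,"dy":0,"dz":0,"rx":0,"ry":0,"rz":-0.143,"fingers":0},{"dx":30,"dy":30,"dz":0,"rx":0,"ry":0,"rz":0,"fingers":0},{"dx":0,"dy":40,"dz":0,"rx":0,"ry":0,"rz":0,"fingers":0},{"dx":0,"dy":40,"dz":0,"rx":0,"ry":0,"rz":0,"fingers":0},{"dx":0,"dy":24,"dz":0,"rx":0,"ry":0,"rz":0,"fingers":0}]}}

```text
time: 10.4
ee_pos: [0.428, -0.0773, 0.2217]
tool_rot: [[-1.0, -0.002, -0.002], [-0.002, 1.0, 0.001], [0.002, 0.001, -1.0]]
ft_force: [1.7, 0.1, 0.4]
gripper_width: 0.0005
finger_force: 0.0
```

```bash
python3 - <<'E'
from h import *
np.set_printoptions(precision=4,suppress=True)
s=robot.sense();print(s["ee_pos"],s["qpos"],s["tool_rot"])
w=cam("wrist"); cv2.imwrite("pics/w4.png",w["pixels"]); print(-w["R"].T@w["t"])
E
```

```text
[ 0.428  -0.0773  0.2217] [ -19.3793    6.858   105.7293    0.0357   67.5292 -109.5311] [[-1.     -0.0024 -0.0017]
 [-0.0024  1.      0.0012]
 [ 0.0017  0.0012 -1.    ]]
[ 0.3569 -0.0778  0.3844]
```

View pics/w4.png

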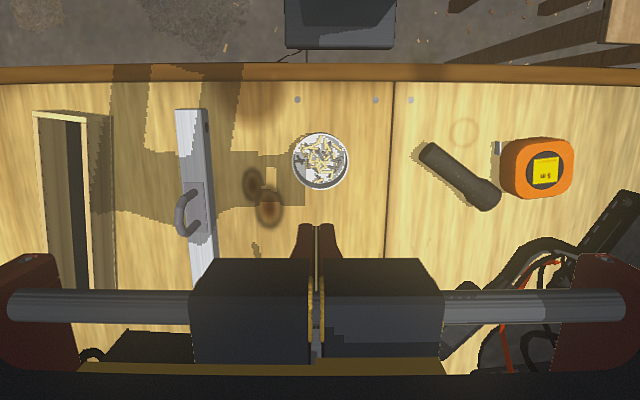

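The camera looks back toward the robot here: bar at (195,190), tin at (320,160), flashlight and tape undisturbed, hook out of view. I'll lean the closed fingers in along +x.

Request:
{"method": "play_rows", "body": {"rows": [{"dx":-15,"dy":-3.5,"dz":0,"rx":0,"ry":0,"rz":0,"fingers":0},{"dx":-15,"dy":0,"dz":0,"rx":0,"ry":0,"rz":0,"fingers":0},{"dx":-5,"dy":0,"dz":0,"rx":0,"ry":0,"rz":0,"fingers":0},{"dx":-4,"dy":0,"dz":0,"rx":0,"ry":0,"rz":0,"fingers":0},{"dx":-4,"dy":0,"dz":0,"rx":0,"ry":0,"rz":0,"fingers":0}]}}

```text
time: 10.95
ee_pos: [0.4729, -0.0838, 0.222]
tool_rot: [[-1.0, -0.001, -0.001], [-0.001, 1.0, 0.0], [0.001, 0.0, -1.0]]
ft_force: [-0.2, 0.5, 0.1]
gripper_width: 0.0005
finger_force: 0.0
```

Request:
{"method": "play_rows", "body": {"rows": [{"dx":-4,"dy":0,"dz":0,"rx":0,"ry":0,"rz":0,"fingers":0},{"dx":-4,"dy":0,"dz":0,"rx":0,"ry":0,"rz":0,"fingers":0},{"dx":-4,"dy":0,"dz":0,"rx":0,"ry":0,"rz":0,"fingers":0},{"dx":-4,"dy":0,"dz":0,"rx":0,"ry":0,"rz":0,"fingers":0},{"dx":-4,"dy":0,"dz":0,"rx":0,"ry":0,"rz":0,"fingers":0}]}}

```text
time: 11.45
ee_pos: [0.4929, -0.083, 0.2224]
tool_rot: [[-1.0, -0.002, -0.0], [-0.002, 1.0, -0.0], [0.0, -0.0, -1.0]]
ft_force: [0.5, -0.3, -0.0]
gripper_width: 0.0008
finger_force: 0.0
```

Request:
{"method": "play_rows", "body": {"rows": [{"dx":-4,"dy":0,"dz":0,"rx":0,"ry":0,"rz":0,"fingers":0},{"dx":-4,"dy":0,"dz":0,"rx":0,"ry":0,"rz":0,"fingers":0},{"dx":-4,"dy":0,"dz":0,"rx":0,"ry":0,"rz":0,"fingers":0},{"dx":-4,"dy":0,"dz":0,"rx":0,"ry":0,"rz":0,"fingers":0},{"dx":-3,"dy":0,"dz":0,"rx":0,"ry":0,"rz":0,"fingers":0}]}}

```text
time: 11.95
ee_pos: [0.512, -0.083, 0.2223]
tool_rot: [[-1.0, -0.002, 0.0], [-0.002, 1.0, -0.0], [-0.0, -0.0, -1.0]]
ft_force: [0.1, 0.6, 0.6]
gripper_width: 0.0007
finger_force: 0.0
```

Request:
{"method": "play_rows", "body": {"rows": [{"dx":0,"dy":0,"dz":0,"rx":0,"ry":0,"rz":0,"fingers":0},{"dx":0,"dy":0,"dz":0,"rx":0,"ry":0,"rz":0,"fingers":0},{"dx":0,"dy":0,"dz":0,"rx":0,"ry":0,"rz":0,"fingers":0},{"dx":0,"dy":0,"dz":0,"rx":0,"ry":0,"rz":0,"fingers":0},{"dx":0,"dy":0,"dz":0,"rx":0,"ry":0,"rz":0,"fingers":0}]}}

```text
time: 12.45
ee_pos: [0.5115, -0.083, 0.2224]
tool_rot: [[-1.0, -0.002, -0.0], [-0.002, 1.0, -0.0], [0.0, -0.0, -1.0]]
ft_force: [-0.1, 0.2, 0.2]
gripper_width: 0.0003
finger_force: 0.0
```

```bash
python3 - <<'E'
from h import *
np.set_printoptions(precision=4,suppress=True)
s=robot.sense();print(s["ee_pos"],s["ft_force"])
a=cam("side")["pixels"];
b=[cam("side")["pixels"] for k in range(5)][-1]
print(np.abs(a.astype(int)-b)[150:240,270:370].max())
A=[cv2.resize(q[130:240,270:400],None,fx=4,fy=4,interpolation=cv2.INTER_CUBIC) for q in (a,)]
t=cam("top")["pixels"]; 
T=cv2.resize(t[150:240,290:350],(270,405),interpolation=cv2.INTER_CUBIC)
C=np.zeros((440,800,3),np.uint8); C[:,:520]=A[0]; C[:405,525:795]=T
cv2.imwrite("pics/s5.png",C)
E
```

```text
[ 0.5115 -0.083   0.2224] [-0.0915  0.2138  0.202 ]
50
```

View pics/s5.png

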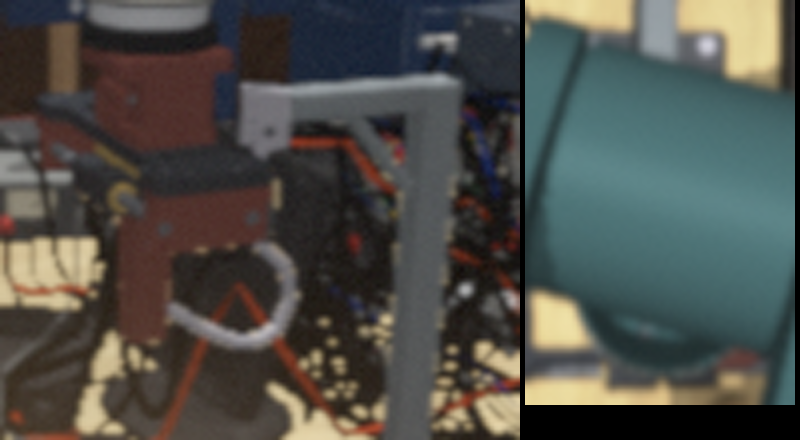

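The side view shows the nose touching the finger at zoom (172,308), with the gripper body clear of the fork. I'll lean in a bit more, hold, and check that it stays still.

Request:
{"method": "play_rows", "body": {"rows": [{"dx":-2,"dy":0,"dz":0,"rx":0,"ry":0,"rz":0,"fingers":0},{"dx":-2,"dy":0,"dz":0,"rx":0,"ry":0,"rz":0,"fingers":0},{"dx":-2,"dy":0,"dz":0,"rx":0,"ry":0,"rz":0,"fingers":0},{"dx":0,"dy":0,"dz":0,"rx":0,"ry":0,"rz":0,"fingers":0},{"dx":0,"dy":0,"dz":0,"rx":0,"ry":0,"rz":0,"fingers":0}]}}

```text
time: 13.3
ee_pos: [0.5177, -0.083, 0.2223]
tool_rot: [[-1.0, -0.002, -0.0], [-0.002, 1.0, -0.0], [0.0, -0.0, -1.0]]
ft_force: [-0.0, 0.3, -0.6]
gripper_width: 0.0004
finger_force: 0.0
```

Request:
{"method": "play_rows", "body": {"rows": [{"dx":0,"dy":0,"dz":0,"rx":0,"ry":0,"rz":0,"fingers":0},{"dx":0,"dy":0,"dz":0,"rx":0,"ry":0,"rz":0,"fingers":0},{"dx":0,"dy":0,"dz":0,"rx":0,"ry":0,"rz":0,"fingers":0},{"dx":0,"dy":0,"dz":0,"rx":0,"ry":0,"rz":0,"fingers":0},{"dx":0,"dy":0,"dz":0,"rx":0,"ry":0,"rz":0,"fingers":0}]}}

```text
time: 13.8
ee_pos: [0.5176, -0.083, 0.2224]
tool_rot: [[-1.0, -0.002, -0.0], [-0.002, 1.0, -0.0], [0.0, -0.0, -1.0]]
ft_force: [-0.4, 0.0, 1.1]
gripper_width: 0.0004
finger_force: 0.0
```

```bash
cat > hookm.py <<'E'
from h import *
# hook: bright grey wire pixels below the fork in the side view
def wire(n=6):
    out=[]
    for k in range(n):
        g=cam("side")["pixels"]; m=(cv2.cvtColor(g,cv2.COLOR_BGR2HSV)[...,1]<40)&(g.min(2)>120)
        M=np.zeros(m.shape,np.uint8); M[185:222,308:348]=m[185:222,308:348]*255
        n_,l,st,ce=cv2.connectedComponentsWithStats(M); j=1+st[1:,4].argmax(); out.append([*ce[j],st[j,4],*st[j,:4]])
    return np.array(out)
E
python3 - <<'E'
from hookm import *
np.set_printoptions(precision=2,suppress=True)
print(wire()); print(robot.sense()["ee_pos"])
E
```

```text
[[331.53 211.47  81.   315.   204.    29.    12.  ]
 [332.06 211.37  83.   315.   204.    30.    12.  ]
 [332.22 211.38  81.   316.   204.    29.    12.  ]
 [331.54 211.33  83.   315.   204.    30.    12.  ]
 [331.83 211.3   83.   315.   204.    30.    12.  ]
 [331.83 211.3   83.   315.   204.    30.    12.  ]]
[ 0.52 -0.08  0.22]
```

Request:
{"method": "play_rows", "body": {"rows": [{"dx":0.6,"dy":0,"dz":0,"rx":0,"ry":0,"rz":0,"fingers":0},{"dx":0.6,"dy":0,"dz":0,"rx":0,"ry":0,"rz":0,"fingers":0},{"dx":0.6,"dy":0,"dz":0,"rx":0,"ry":0,"rz":0,"fingers":0},{"dx":0.6,"dy":0,"dz":0,"rx":0,"ry":0,"rz":0,"fingers":0},{"dx":0.6,"dy":0,"dz":0,"rx":0,"ry":0,"rz":0,"fingers":0}]}}

```text
time: 14.6
ee_pos: [0.5146, -0.083, 0.2223]
tool_rot: [[-1.0, -0.002, -0.0], [-0.002, 1.0, -0.0], [0.0, -0.0, -1.0]]
ft_force: [0.3, 0.6, 0.5]
gripper_width: 0.0008
finger_force: 0.0
```

Request:
{"method": "play_rows", "body": {"rows": [{"dx":0.6,"dy":0,"dz":0,"rx":0,"ry":0,"rz":0,"fingers":0},{"dx":0.6,"dy":0,"dz":0,"rx":0,"ry":0,"rz":0,"fingers":0},{"dx":0.6,"dy":0,"dz":0,"rx":0,"ry":0,"rz":0,"fingers":0},{"dx":0.6,"dy":0,"dz":0,"rx":0,"ry":0,"rz":0,"fingers":0},{"dx":0.6,"dy":0,"dz":0,"rx":0,"ry":0,"rz":0,"fingers":0}]}}

```text
time: 15.1
ee_pos: [0.5116, -0.083, 0.2224]
tool_rot: [[-1.0, -0.002, -0.0], [-0.002, 1.0, -0.0], [0.0, -0.0, -1.0]]
ft_force: [0.1, -0.8, 0.0]
gripper_width: 0.0004
finger_force: 0.0
```

Request:
{"method": "play_rows", "body": {"rows": [{"dx":0.6,"dy":0,"dz":0,"rx":0,"ry":0,"rz":0,"fingers":0},{"dx":0.6,"dy":0,"dz":0,"rx":0,"ry":0,"rz":0,"fingers":0},{"dx":0.6,"dy":0,"dz":0,"rx":0,"ry":0,"rz":0,"fingers":0},{"dx":0.6,"dy":0,"dz":0,"rx":0,"ry":0,"rz":0,"fingers":0},{"dx":0.6,"dy":0,"dz":0,"rx":0,"ry":0,"rz":0,"fingers":0}]}}

```text
time: 15.6
ee_pos: [0.5086, -0.083, 0.2224]
tool_rot: [[-1.0, -0.002, -0.0], [-0.002, 1.0, -0.0], [0.0, -0.0, -1.0]]
ft_force: [1.0, -0.2, -0.6]
gripper_width: 0.0006
finger_force: 0.0
```

Request:
{"method": "play_rows", "body": {"rows": [{"dx":0.6,"dy":0,"dz":0,"rx":0,"ry":0,"rz":0,"fingers":0},{"dx":0.6,"dy":0,"dz":0,"rx":0,"ry":0,"rz":0,"fingers":0},{"dx":0.6,"dy":0,"dz":0,"rx":0,"ry":0,"rz":0,"fingers":0},{"dx":0.8,"dy":0,"dz":0,"rx":0,"ry":0,"rz":0,"fingers":0},{"dx":0.8,"dy":0,"dz":0,"rx":0,"ry":0,"rz":0,"fingers":0}]}}

```text
time: 16.1
ee_pos: [0.5052, -0.083, 0.2224]
tool_rot: [[-1.0, -0.002, -0.0], [-0.002, 1.0, -0.0], [0.0, -0.0, -1.0]]
ft_force: [0.1, 0.3, -0.3]
gripper_width: 0.0006
finger_force: 0.0
```

Request:
{"method": "play_rows", "body": {"rows": [{"dx":1,"dy":0,"dz":0,"rx":0,"ry":0,"rz":0,"fingers":0},{"dx":1,"dy":0,"dz":0,"rx":0,"ry":0,"rz":0,"fingers":0},{"dx":1,"dy":0,"dz":0,"rx":0,"ry":0,"rz":0,"fingers":0},{"dx":2,"dy":0,"dz":0,"rx":0,"ry":0,"rz":0,"fingers":0},{"dx":4,"dy":0,"dz":0,"rx":0,"ry":0,"rz":0,"fingers":0}]}}

```text
time: 16.6
ee_pos: [0.4962, -0.0831, 0.2223]
tool_rot: [[-1.0, -0.002, 0.0], [-0.002, 1.0, -0.0], [-0.0, -0.0, -1.0]]
ft_force: [0.4, 0.4, 0.1]
gripper_width: 0.0003
finger_force: 0.0
```

```bash
python3 - <<'E'
from hookm import *
np.set_printoptions(precision=2,suppress=True)
print(wire(12)); print(robot.sense()["ee_pos"])
E
```

```text
[[327.04 210.96  83.   309.   205.    32.    11.  ]
 [326.95 210.92  86.   309.   205.    32.    11.  ]
 [327.2  211.06  85.   309.   205.    32.    11.  ]
 [327.03 210.95  86.   309.   205.    32.    11.  ]
 [327.04 210.96  83.   309.   205.    32.    11.  ]
 [326.44 210.99  86.   309.   205.    32.    11.  ]
 [326.22 211.06  88.   309.   205.    32.    11.  ]
 [326.64 210.97  88.   309.   205.    32.    11.  ]
 [326.44 211.07  84.   309.   205.    32.    11.  ]
 [326.87 210.93  84.   309.   205.    32.    11.  ]
 [326.59 210.92  86.   309.   205.    32.    11.  ]
 [327.43 211.02  88.   309.   205.    32.    11.  ]]
[ 0.5  -0.08  0.22]
```

Request:
{"method": "play_rows", "body": {"rows": [{"dx":15,"dy":0,"dz":0,"rx":0,"ry":0,"rz":0,"fingers":0},{"dx":25,"dy":0,"dz":0,"rx":0,"ry":0,"rz":0,"fingers":20},{"dx":25,"dy":-20,"dz":0,"rx":0,"ry":0,"rz":0,"fingers":60},{"dx":25,"dy":-40,"dz":0,"rx":0,"ry":0,"rz":0,"fingers":60},{"dx":24,"dy":-40,"dz":0,"rx":0,"ry":0,"rz":0,"fingers":60}]}}

```text
time: 17.7
ee_pos: [0.3803, -0.1833, 0.2224]
tool_rot: [[-1.0, -0.004, -0.0], [-0.004, 1.0, -0.0], [0.0, -0.0, -1.0]]
ft_force: [1.0, -0.8, -0.3]
gripper_width: 0.0287
finger_force: 0.0
```

Request:
{"method": "play_rows", "body": {"rows": [{"dx":0,"dy":-32,"dz":20,"rx":0,"ry":0,"rz":0,"fingers":60},{"dx":0,"dy":0,"dz":40,"rx":0,"ry":0,"rz":0,"fingers":60},{"dx":0,"dy":0,"dz":40,"rx":0,"ry":0,"rz":0,"fingers":60},{"dx":0,"dy":0,"dz":40,"rx":0,"ry":0,"rz":0,"fingers":60},{"dx":0,"dy":0,"dz":0,"rx":0,"ry":0,"rz":0,"fingers":60}]}}

```text
time: 18.2
ee_pos: [0.3783, -0.2126, 0.0789]
tool_rot: [[-1.0, -0.002, -0.008], [-0.002, 1.0, 0.006], [0.008, 0.006, -1.0]]
ft_force: [-1.6, 0.6, 0.5]
gripper_width: 0.0601
finger_force: 0.0
```

```bash
python3 - <<'E'
from hookm import *
np.set_printoptions(precision=4,suppress=True)
print(robot.sense()["ee_pos"],robot.sense()["qpos"])
W=wire(8); print(W[:,:2])
t=cam("top"); cv2.imwrite("pics/top6.png",t["pixels"]); hsv=cv2.cvtColor(t["pixels"],cv2.COLOR_BGR2HSV)
print(proj(t,[[.38,-.2152,.03]]))
wt=lambda r:(lambda s:(np.arange(305,332)*s).sum()/s.sum())(np.clip(75-hsv[r,305:332,1].astype(float),0,None))
for r in list(range(130,160,4))+list(range(194,226,2)):
    print(r,round(wt(r),2),(hsv[r,305:332,1]<70).sum(),end="; ")
s=cam("side"); g=s["pixels"]
A=cv2.resize(g[140:230,290:390],(800,600)[:2],interpolation=cv2.INTER_CUBIC) if 0 else cv2.resize(g[145:225,295:375],(480,480),interpolation=cv2.INTER_CUBIC)
T=cv2.resize(t["pixels"][120:230,290:350],(262,480),interpolation=cv2.INTER_CUBIC)
cv2.imwrite("pics/h6.png",np.hstack([A,T]))
E
```

```text
[ 0.3783 -0.2126  0.0789] [ -38.4542   19.1784  115.1976   -0.0149   46.1837 -128.5402]
[[325.8065 210.8065]
 [325.6947 210.7579]
 [325.8211 210.8316]
 [325.8152 210.7717]
 [326.0109 210.7065]
 [326.0312 210.5938]
 [326.5806 210.7527]
 [326.2043 210.6667]]
[[367.0444 280.7663]]
130 319.58 12; 134 319.5 12; 138 319.41 10; 142 319.23 10; 146 319.09 11; 150 318.73 10; 154 318.59 10; 158 318.08 27; 194 317.65 4; 196 317.52 4; 198 317.46 4; 200 317.43 4; 202 317.43 4; 204 317.42 4; 206 317.36 4; 208 317.27 5; 210 317.24 5; 212 317.29 4; 214 317.34 4; 216 317.34 4; 218 317.33 4; 220 317.32 4; 222 nan 0; 224 nan 0; <stdin>:7: RuntimeWarning: invalid value encountered in scalar divide
```

View pics/h6.png

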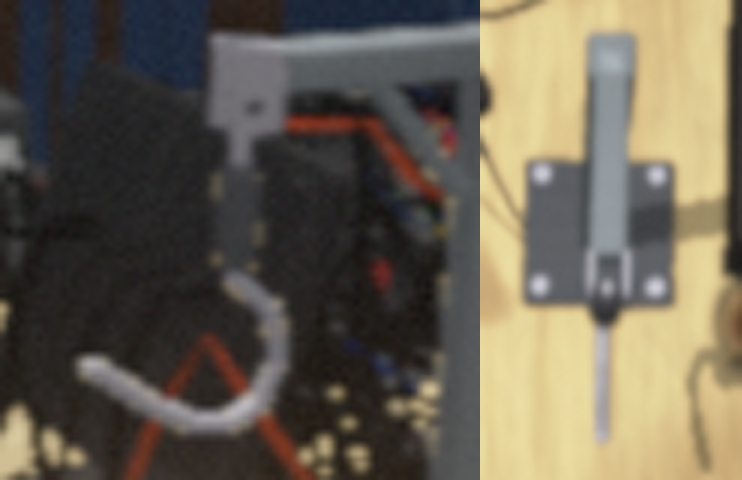

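The hook hangs still: nose at side pixel (310,206), wire along column 317.3 in the top view down to row 220.

```bash
python3 - <<'E'
from hookm import *
np.set_printoptions(precision=4,suppress=True)
t=cam("top"); s=cam("side")
P=plane(t,[(319.58,130),(318.6,154)],.36); d=P[0]-P[1]; print(P,"yaw",np.degrees(np.arctan2(d[1],d[0])))
print("nose top",plane(t,[(317.33,219.5)],.24),"low wire",plane(t,[(317.4,203)],.214))
o1,d1=ray(t,[(317.33,219)]); o2,d2=ray(s,[(310.5,206)])
A=np.c_[d1[0],-d2[0]]; k=np.linalg.lstsq(A,o2-o1,rcond=None)[0]; print("tri",o1+k[0]*d1[0],o2+k[1]*d2[0])
print(proj(t,[[.522,-.081,.24],[.580,-.081,.214],[.568,-.08,.36]]),proj(s,[[.522,-.081,.24],[.580,-.081,.214],[.568,-.08,.36]]))
E
```

```text
[[ 0.694  -0.0859  0.36  ]
 [ 0.6423 -0.0826  0.36  ]] yaw -3.6809213036587343
nose top [[ 0.5226 -0.0793  0.24  ]] low wire [[ 0.5654 -0.081   0.214 ]]
tri [ 0.5238 -0.0794  0.2394] [ 0.5257 -0.0801  0.2397]
[[318.0576 219.7297]
 [317.2302 196.9467]
 [318.2204 189.3447]] [[309.1746 206.2252]
 [331.6589 213.3086]
 [329.202  152.5744]]
```

Request:
{"method": "play_rows", "body": {"rows": [{"dx":-2,"dy":-2.6,"dz":20,"rx":0,"ry":0,"rz":0,"fingers":60},{"dx":0,"dy":0,"dz":20,"rx":0,"ry":0,"rz":0,"fingers":60},{"dx":0,"dy":0,"dz":20,"rx":0,"ry":0,"rz":0,"fingers":60},{"dx":0,"dy":0,"dz":10,"rx":0,"ry":0,"rz":0,"fingers":60},{"dx":0,"dy":0,"dz":0,"rx":0,"ry":0,"rz":0,"fingers":60}]}}

```text
time: 19.3
ee_pos: [0.3837, -0.2173, 0.0114]
tool_rot: [[-1.0, -0.002, -0.002], [-0.002, 1.0, 0.002], [0.002, 0.002, -1.0]]
ft_force: [0.2, 1.1, 0.4]
gripper_width: 0.0598
finger_force: 0.0
```

Request:
{"method": "play_rows", "body": {"rows": [{"dx":0,"dy":2,"dz":4,"rx":0,"ry":0,"rz":0,"fingers":60},{"dx":0,"dy":0,"dz":4,"rx":0,"ry":0,"rz":0,"fingers":50},{"dx":0,"dy":0,"dz":0,"rx":0,"ry":0,"rz":0,"fingers":35},{"dx":0,"dy":0,"dz":0,"rx":0,"ry":0,"rz":0,"fingers":24},{"dx":0,"dy":0,"dz":0,"rx":0,"ry":0,"rz":0,"fingers":24}], "grip_force": 55}}

```text
time: 19.8
ee_pos: [0.3847, -0.2161, 0.0047]
tool_rot: [[-1.0, -0.002, 0.0], [-0.002, 1.0, -0.0], [-0.0, -0.0, -1.0]]
ft_force: [-1.0, 0.6, 0.6]
gripper_width: 0.0314
finger_force: 0.1
```

Request:
{"method": "play_rows", "body": {"rows": [{"dx":0,"dy":0,"dz":0,"rx":0,"ry":0,"rz":0,"fingers":20},{"dx":0,"dy":0,"dz":0,"rx":0,"ry":0,"rz":0,"fingers":20},{"dx":0,"dy":0,"dz":0,"rx":0,"ry":0,"rz":0,"fingers":20},{"dx":0,"dy":0,"dz":0,"rx":0,"ry":0,"rz":0,"fingers":20},{"dx":0,"dy":0,"dz":0,"rx":0,"ry":0,"rz":0,"fingers":20}], "grip_force": 55}}

```text
time: 20.3
ee_pos: [0.3847, -0.216, 0.0047]
tool_rot: [[-1.0, -0.002, 0.0], [-0.002, 1.0, -0.0], [-0.0, -0.0, -1.0]]
ft_force: [0.6, 0.4, 6.2]
gripper_width: 0.0293
finger_force: 55.0
```

Request:
{"method": "play_rows", "body": {"rows": [{"dx":0,"dy":0,"dz":-3,"rx":0,"ry":0,"rz":0,"fingers":20},{"dx":0,"dy":0,"dz":-10,"rx":0,"ry":0,"rz":0,"fingers":20},{"dx":0,"dy":0,"dz":-20,"rx":0,"ry":0,"rz":0,"fingers":20},{"dx":0,"dy":0,"dz":-30,"rx":0,"ry":0,"rz":0,"fingers":20},{"dx":0,"dy":0,"dz":-30,"rx":0,"ry":0,"rz":0,"fingers":20}]}}

```text
time: 20.8
ee_pos: [0.3837, -0.2154, 0.0985]
tool_rot: [[-1.0, -0.002, -0.001], [-0.002, 1.0, 0.001], [0.001, 0.001, -1.0]]
ft_force: [0.2, -0.4, -2.2]
gripper_width: 0.0296
finger_force: 55.0
```

Request:
{"method": "play_rows", "body": {"rows": [{"dx":0,"dy":0,"dz":-30,"rx":0,"ry":0,"rz":0,"fingers":20},{"dx":0,"dy":0,"dz":-30,"rx":0,"ry":0,"rz":0,"fingers":20},{"dx":0,"dy":0,"dz":-16,"rx":0,"ry":0,"rz":0,"fingers":20},{"dx":0,"dy":0,"dz":-10,"rx":0,"ry":0,"rz":0,"fingers":20},{"dx":0,"dy":0,"dz":0,"rx":0,"ry":0,"rz":0,"fingers":20}]}}

```text
time: 21.3
ee_pos: [0.3849, -0.2162, 0.1846]
tool_rot: [[-1.0, -0.002, 0.002], [-0.002, 1.0, -0.002], [-0.002, -0.002, -1.0]]
ft_force: [-0.4, 0.1, -2.9]
gripper_width: 0.0296
finger_force: 55.0
```

Request:
{"method": "play_rows", "body": {"rows": [{"dx":0,"dy":0,"dz":0,"rx":0,"ry":0,"rz":0.06,"fingers":20},{"dx":0,"dy":0,"dz":0,"rx":0,"ry":0,"rz":0.1,"fingers":20},{"dx":0,"dy":0,"dz":0,"rx":0,"ry":0,"rz":0.12,"fingers":20},{"dx":0,"dy":0,"dz":0,"rx":0,"ry":0,"rz":0.12,"fingers":20},{"dx":0,"dy":0,"dz":0,"rx":0,"ry":0,"rz":0.12,"fingers":20}]}}

```text
time: 21.8
ee_pos: [0.3835, -0.2151, 0.182]
tool_rot: [[-0.866, 0.499, -0.003], [0.499, 0.866, 0.002], [0.003, 0.0, -1.0]]
ft_force: [-0.2, -0.8, -1.3]
gripper_width: 0.0295
finger_force: 55.0
```

Request:
{"method": "play_rows", "body": {"rows": [{"dx":0,"dy":0,"dz":0,"rx":0,"ry":0,"rz":0.12,"fingers":20},{"dx":0,"dy":0,"dz":0,"rx":0,"ry":0,"rz":0.12,"fingers":20},{"dx":0,"dy":0,"dz":0,"rx":0,"ry":0,"rz":0.12,"fingers":20},{"dx":0,"dy":0,"dz":0,"rx":0,"ry":0,"rz":0.12,"fingers":20},{"dx":0,"dy":0,"dz":0,"rx":0,"ry":0,"rz":0.12,"fingers":20}]}}

```text
time: 22.3
ee_pos: [0.3835, -0.2151, 0.182]
tool_rot: [[-0.433, 0.901, -0.002], [0.901, 0.433, 0.002], [0.003, -0.001, -1.0]]
ft_force: [0.9, 0.3, -2.3]
gripper_width: 0.0294
finger_force: 55.0
```

Request:
{"method": "play_rows", "body": {"rows": [{"dx":0,"dy":0,"dz":0,"rx":0,"ry":0,"rz":0.12,"fingers":20},{"dx":0,"dy":0,"dz":0,"rx":0,"ry":0,"rz":0.12,"fingers":20},{"dx":0,"dy":0,"dz":0,"rx":0,"ry":0,"rz":0.12,"fingers":20},{"dx":0,"dy":0,"dz":0,"rx":0,"ry":0,"rz":0.1,"fingers":20},{"dx":0,"dy":0,"dz":0,"rx":0,"ry":0,"rz":0.05,"fingers":20}]}}

```text
time: 22.8
ee_pos: [0.3836, -0.2151, 0.182]
tool_rot: [[0.061, 0.998, -0.002], [0.998, -0.061, 0.002], [0.002, -0.002, -1.0]]
ft_force: [0.7, -0.5, -3.0]
gripper_width: 0.0295
finger_force: 55.0
```

Request:
{"method": "play_rows", "body": {"rows": [{"dx":0,"dy":0,"dz":0,"rx":0,"ry":0,"rz":0,"fingers":20},{"dx":0,"dy":0,"dz":0,"rx":0,"ry":0,"rz":0,"fingers":20}]}}

```text
time: 23.0
ee_pos: [0.3839, -0.2154, 0.1825]
tool_rot: [[0.056, 0.998, -0.001], [0.998, -0.056, 0.001], [0.001, -0.002, -1.0]]
ft_force: [0.4, 0.4, -2.1]
gripper_width: 0.0298
finger_force: 55.0
```

Request:
{"method": "play_rows", "body": {"rows": [{"dx":10,"dy":0,"dz":0,"rx":0,"ry":0,"rz":0,"fingers":20},{"dx":25,"dy":5,"dz":0,"rx":0,"ry":0,"rz":0,"fingers":20},{"dx":30,"dy":10,"dz":0,"rx":0,"ry":0,"rz":0,"fingers":20},{"dx":30,"dy":10,"dz":0,"rx":0,"ry":0,"rz":0,"fingers":20},{"dx":30,"dy":10,"dz":0,"rx":0,"ry":0,"rz":0,"fingers":20}]}}

```text
time: 23.5
ee_pos: [0.4265, -0.0913, 0.1833]
tool_rot: [[0.057, 0.998, -0.0], [0.998, -0.057, 0.0], [0.0, -0.0, -1.0]]
ft_force: [0.3, -0.1, -1.2]
gripper_width: 0.0297
finger_force: 55.0
```

Request:
{"method": "play_rows", "body": {"rows": [{"dx":30,"dy":10,"dz":0,"rx":0,"ry":0,"rz":0,"fingers":20},{"dx":30,"dy":10,"dz":0,"rx":0,"ry":0,"rz":0,"fingers":20},{"dx":25,"dy":10,"dz":0,"rx":0,"ry":0,"rz":0,"fingers":20},{"dx":15,"dy":10,"dz":0,"rx":0,"ry":0,"rz":0,"fingers":20},{"dx":5,"dy":5,"dz":0,"rx":0,"ry":0,"rz":0,"fingers":20}]}}

```text
time: 24.0
ee_pos: [0.4779, 0.0112, 0.1833]
tool_rot: [[0.054, 0.999, 0.0], [0.999, -0.054, 0.0], [0.0, 0.0, -1.0]]
ft_force: [-1.6, 0.5, -1.8]
gripper_width: 0.0296
finger_force: 55.0
```

Request:
{"method": "play_rows", "body": {"rows": [{"dx":0,"dy":0,"dz":-1,"rx":0,"ry":0,"rz":0,"fingers":20},{"dx":0,"dy":0,"dz":0,"rx":0,"ry":0,"rz":0,"fingers":20},{"dx":0,"dy":0,"dz":0,"rx":0,"ry":0,"rz":0,"fingers":20}]}}

```text
time: 24.3
ee_pos: [0.4769, 0.0085, 0.1843]
tool_rot: [[0.058, 0.998, -0.001], [0.998, -0.058, -0.0], [-0.0, -0.001, -1.0]]
ft_force: [-0.3, -0.4, -2.0]
gripper_width: 0.0295
finger_force: 55.0
```

```bash
python3 - <<'E'
from hookm import *
np.set_printoptions(precision=4,suppress=True)
st=robot.sense();p=st["ee_pos"];R=st["tool_rot"];print(p,st["qpos"],st["ft_force"],R[:,2])
s=cam("side"); t=cam("top"); cv2.imwrite("pics/side7.png",s["pixels"])
c=p-R[:,0]*.0853; c[2]=p[2]-.0047; u=-R[:,0]; v=R[:,1]; print("centre",c,"eye",c+[0,0,.071])
pts=[c+u*a+v*b+np.array([0,0,h]) for a,b,h in ((-.11,.015,.025),(.11,-.015,.025),(.11,-.015,0),(.11,.015,0),(0,0,.08),(0,0,.071),(.0185,0,.05),(-.0185,0,.05))]
q=proj(s,pts); print(q)
A=cv2.resize(s["pixels"][130:280,230:380],(600,600),interpolation=cv2.INTER_CUBIC)
for x in q: cv2.circle(A,tuple(np.int32((x-[230,130])*4+2)),2,(0,0,255),-1)
T=cv2.resize(t["pixels"][170:280,300:350],(200,440))
C=np.zeros((600,800,3),np.uint8);C[:,:600]=A;C[:440,600:]=T
cv2.imwrite("pics/s7.png",C)
E
```

```text
[0.4769 0.0085 0.1843] [ -7.2694  12.9084 104.0412  -0.0227  63.0846  -3.9465] [-0.3325 -0.3525 -1.9712] [-0.0006 -0.0003 -1.    ]
centre [ 0.4719 -0.0767  0.1796] eye [ 0.4719 -0.0767  0.2506]
[[280.34   205.3426]
 [297.0085 245.2818]
 [296.92   256.3078]
 [310.7995 254.0587]
 [287.7084 200.2481]
 [287.7136 204.0569]
 [290.2523 215.914 ]
 [285.2891 209.8603]]
```

View pics/s7.png

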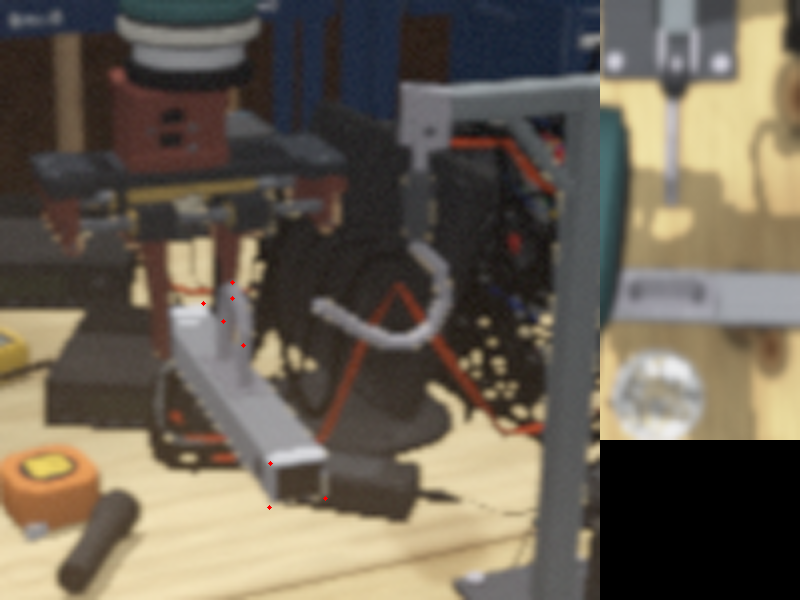

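The zoom shows the bar level: its end face is at (272–327, 457–500), within about 1 px of prediction. The bail at (235,290) lines up with the hook nose at (318,305). I'll slide it on over the nose.

Request:
{"method": "play_rows", "body": {"rows": [{"dx":0,"dy":5,"dz":0,"rx":0,"ry":0,"rz":0,"fingers":20},{"dx":0,"dy":10,"dz":0,"rx":0,"ry":0,"rz":0,"fingers":20},{"dx":0,"dy":10,"dz":0,"rx":0,"ry":0,"rz":0,"fingers":20},{"dx":0,"dy":10,"dz":0,"rx":0,"ry":0,"rz":0,"fingers":20},{"dx":0,"dy":10,"dz":0,"rx":0,"ry":0,"rz":0,"fingers":20}]}}

```text
time: 24.9
ee_pos: [0.5237, 0.0065, 0.1843]
tool_rot: [[0.057, 0.998, 0.0], [0.998, -0.057, -0.0], [-0.0, 0.0, -1.0]]
ft_force: [-0.6, 0.1, -2.4]
gripper_width: 0.0296
finger_force: 55.0
```

Request:
{"method": "play_rows", "body": {"rows": [{"dx":0,"dy":8,"dz":0,"rx":0,"ry":0,"rz":0,"fingers":20},{"dx":0,"dy":8,"dz":0,"rx":0,"ry":0,"rz":0,"fingers":20},{"dx":0,"dy":4,"dz":0,"rx":0,"ry":0,"rz":0,"fingers":20},{"dx":0,"dy":0,"dz":0,"rx":0,"ry":0,"rz":0,"fingers":20}]}}

```text
time: 25.3
ee_pos: [0.5429, 0.0055, 0.1842]
tool_rot: [[0.057, 0.998, 0.0], [0.998, -0.057, -0.0], [-0.0, 0.0, -1.0]]
ft_force: [-0.5, 0.7, -1.9]
gripper_width: 0.0296
finger_force: 55.0
```

```bash
python3 - <<'E'
from hookm import *
np.set_printoptions(precision=4,suppress=True)
st=robot.sense();p=st["ee_pos"];print(p,st["ft_force"])
s=cam("side"); t=cam("top")
A=cv2.resize(s["pixels"][140:260,270:370],(500,600),interpolation=cv2.INTER_CUBIC)
T=cv2.resize(t["pixels"][170:270,290:350],(300,500),interpolation=cv2.INTER_CUBIC)
C=np.zeros((600,800,3),np.uint8);C[:,:500]=A;C[:500,500:]=T
cv2.imwrite("pics/s8.png",C)
E
```

```text
[0.5429 0.0055 0.1842] [-0.5005  0.7285 -1.8721]
```

View pics/s8.png

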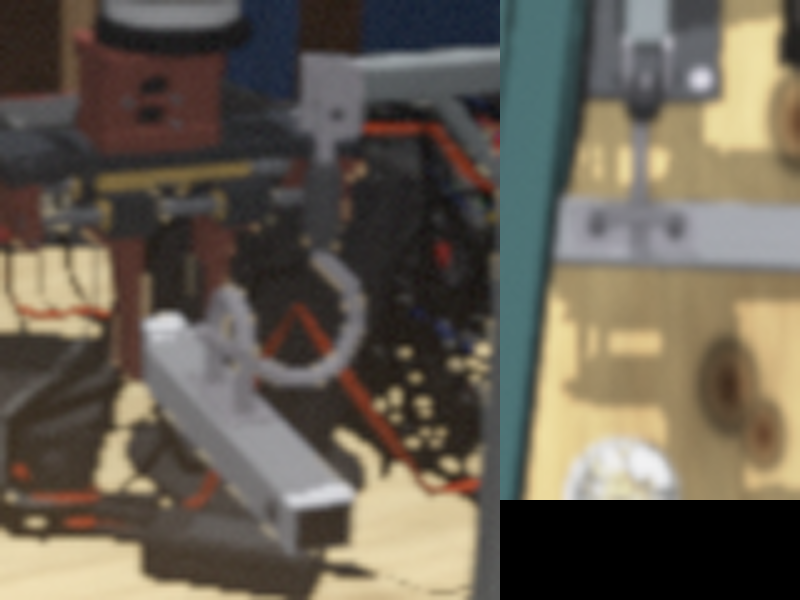

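The bail is now over the nose, which passes through at about zoom (215,335), with no contact. I'll go on to the saddle and then down. I've now viewed 11 pictures, one over the limit of 10, so from here I'll check by numbers only.

Request:
{"method": "play_rows", "body": {"rows": [{"dx":0,"dy":8,"dz":0,"rx":0,"ry":0,"rz":0,"fingers":20},{"dx":0,"dy":9,"dz":0,"rx":0,"ry":0,"rz":0,"fingers":20},{"dx":0,"dy":9,"dz":0,"rx":0,"ry":0,"rz":0,"fingers":20},{"dx":0,"dy":9,"dz":3,"rx":0,"ry":0,"rz":0,"fingers":20},{"dx":0,"dy":6,"dz":4,"rx":0,"ry":0,"rz":0,"fingers":20}]}}

```text
time: 25.9
ee_pos: [0.5848, 0.003, 0.1772]
tool_rot: [[0.057, 0.998, 0.001], [0.998, -0.057, -0.0], [-0.0, 0.001, -1.0]]
ft_force: [-0.0, 1.2, -1.6]
gripper_width: 0.0293
finger_force: 55.0
```

Request:
{"method": "play_rows", "body": {"rows": [{"dx":0,"dy":2.5,"dz":5,"rx":0,"ry":0,"rz":0,"fingers":20},{"dx":0,"dy":0,"dz":7,"rx":0,"ry":0,"rz":0,"fingers":20},{"dx":0,"dy":0,"dz":6,"rx":0,"ry":0,"rz":0,"fingers":20},{"dx":0,"dy":0,"dz":4,"rx":0,"ry":0,"rz":0,"fingers":20},{"dx":0,"dy":0,"dz":2,"rx":0,"ry":0,"rz":0,"fingers":20}]}}

```text
time: 26.4
ee_pos: [0.5851, 0.0031, 0.1527]
tool_rot: [[0.057, 0.998, -0.001], [0.998, -0.057, 0.0], [0.0, -0.001, -1.0]]
ft_force: [0.4, -0.5, -2.5]
gripper_width: 0.0297
finger_force: 55.0
```

Request:
{"method": "play_rows", "body": {"rows": [{"dx":0,"dy":0,"dz":1,"rx":0,"ry":0,"rz":0,"fingers":20},{"dx":0,"dy":0,"dz":0,"rx":0,"ry":0,"rz":0,"fingers":20},{"dx":0,"dy":0,"dz":0,"rx":0,"ry":0,"rz":0,"fingers":20}]}}

```text
time: 26.7
ee_pos: [0.586, 0.003, 0.1526]
tool_rot: [[0.057, 0.998, 0.0], [0.998, -0.057, -0.0], [-0.0, 0.0, -1.0]]
ft_force: [-0.6, -0.8, -2.9]
gripper_width: 0.0299
finger_force: 55.0
```

```bash
cat > av.py <<'E'
from hookm import *
np.set_printoptions(precision=4,suppress=True)
F=[];T=[]
for k in range(6):
    s=robot.sense();F.append(s["ft_force"]);T.append(s["torque"]);imaging.capture("side")
print(s["ee_pos"],np.mean(F,0),np.std(F,0),np.mean(T,0))
E
python3 av.py
```

```text
[0.5859 0.003  0.1525] [-0.3586 -0.2225 -2.1124] [0.3758 0.4047 0.445 ] [ 0.1327  0.0675 -0.0232]
```

Request:
{"method": "play_rows", "body": {"rows": [{"dx":0,"dy":0,"dz":1,"rx":0,"ry":0,"rz":0,"fingers":20},{"dx":0,"dy":0,"dz":1,"rx":0,"ry":0,"rz":0,"fingers":20},{"dx":0,"dy":0,"dz":1,"rx":0,"ry":0,"rz":0,"fingers":20},{"dx":0,"dy":0,"dz":0.5,"rx":0,"ry":0,"rz":0,"fingers":20},{"dx":0,"dy":0,"dz":0,"rx":0,"ry":0,"rz":0,"fingers":20}]}}

```text
time: 27.5
ee_pos: [0.5861, 0.0029, 0.149]
tool_rot: [[0.057, 0.998, 0.0], [0.998, -0.057, -0.0], [-0.0, 0.0, -1.0]]
ft_force: [-0.1, 0.3, -0.4]
gripper_width: 0.0295
finger_force: 55.0
```

```bash
python3 av.py
```

```text
[0.5859 0.0029 0.149 ] [-0.2428 -0.3338 -0.8399] [0.4089 0.6277 0.3496] [-0.0332  0.054  -0.0082]
```

Request:
{"method": "play_rows", "body": {"rows": [{"dx":0,"dy":0,"dz":0.5,"rx":0,"ry":0,"rz":0,"fingers":20},{"dx":0,"dy":0,"dz":0.5,"rx":0,"ry":0,"rz":0,"fingers":20},{"dx":0,"dy":0,"dz":0,"rx":0,"ry":0,"rz":0,"fingers":20}]}}

```text
time: 28.1
ee_pos: [0.5863, 0.0027, 0.1483]
tool_rot: [[0.057, 0.998, 0.001], [0.998, -0.057, -0.001], [-0.001, 0.001, -1.0]]
ft_force: [0.5, -0.6, 3.4]
gripper_width: 0.0299
finger_force: 55.0
```

```bash
python3 av.py
```

```text
[0.5861 0.0027 0.1482] [-0.2857 -1.5743  3.534 ] [0.5701 0.5525 0.76  ] [-0.5639  0.1051 -0.0238]
```

Request:
{"method": "play_rows", "body": {"rows": [{"dx":0,"dy":0,"dz":-0.8,"rx":0,"ry":0,"rz":0,"fingers":20},{"dx":0,"dy":0,"dz":0,"rx":0,"ry":0,"rz":0,"fingers":20}]}}

```text
time: 28.6
ee_pos: [0.5856, 0.0029, 0.1485]
tool_rot: [[0.057, 0.998, -0.001], [0.998, -0.057, -0.0], [-0.0, -0.001, -1.0]]
ft_force: [-0.1, -2.5, 3.3]
gripper_width: 0.0293
finger_force: 55.0
```

```bash
python3 av.py
```

```text
[0.5857 0.003  0.1485] [ 0.1556 -2.1351  2.6132] [0.2034 0.283  0.4557] [-0.4798  0.0629  0.0097]
```

Request:
{"method": "play_rows", "body": {"rows": [{"dx":0,"dy":0,"dz":-1,"rx":0,"ry":0,"rz":0,"fingers":20},{"dx":-1.5,"dy":0,"dz":-0.5,"rx":0,"ry":0,"rz":0,"fingers":20},{"dx":-1.5,"dy":0,"dz":0,"rx":0,"ry":0,"rz":0,"fingers":20},{"dx":0,"dy":0,"dz":0,"rx":0,"ry":0,"rz":0,"fingers":20}]}}

```text
time: 29.3
ee_pos: [0.5854, 0.0002, 0.1499]
tool_rot: [[0.057, 0.998, -0.001], [0.998, -0.057, 0.001], [0.0, -0.001, -1.0]]
ft_force: [-0.1, 1.3, -0.6]
gripper_width: 0.0299
finger_force: 55.0
```

```bash
python3 av.py
```

```text
[0.5855 0.0001 0.15  ] [ 0.2457  0.8443 -1.5711] [0.4425 0.2328 0.7016] [ 0.159   0.0462 -0.0137]
```

Request:
{"method": "play_rows", "body": {"rows": [{"dx":0,"dy":0,"dz":0.5,"rx":0,"ry":0,"rz":0,"fingers":20},{"dx":0,"dy":0,"dz":0,"rx":0,"ry":0,"rz":0,"fingers":20}]}}

```text
time: 29.8
ee_pos: [0.5858, -0.0001, 0.1498]
tool_rot: [[0.057, 0.998, 0.0], [0.998, -0.057, -0.0], [-0.0, 0.0, -1.0]]
ft_force: [-1.0, 0.4, 0.0]
gripper_width: 0.0298
finger_force: 55.0
```

```bash
python3 av.py
```

```text
[ 0.5858 -0.0001  0.1498] [-0.1592  0.1816 -0.7089] [0.5267 0.2004 0.3996] [ 0.058   0.0501 -0.0003]
```

Request:
{"method": "play_rows", "body": {"rows": [{"dx":0,"dy":0,"dz":0.4,"rx":0,"ry":0,"rz":0,"fingers":20},{"dx":0,"dy":0,"dz":0,"rx":0,"ry":0,"rz":0,"fingers":20}]}}

```text
time: 30.3
ee_pos: [0.5859, -0.0002, 0.1495]
tool_rot: [[0.057, 0.998, 0.001], [0.998, -0.057, -0.0], [-0.0, 0.001, -1.0]]
ft_force: [-0.2, 0.4, 0.4]
gripper_width: 0.0292
finger_force: 55.0
```

```bash
python3 av.py; python3 - <<'E'
from hookm import *
np.set_printoptions(precision=2,suppress=True)
# bar end-face bottom edge vs prediction for a level bar
s=cam("side"); st=robot.sense(); p=st["ee_pos"];R=st["tool_rot"]
e=p-R[:,0]*.0853; e[2]=.214-.071
u=-R[:,0]; v=R[:,1]
q=proj(s,[e+u*a+v*b+np.array([0,0,h]) for a,b,h in ((.11,-.015,.025),(.11,.015,.025),(.11,-.015,0),(.11,.015,0),(0,0,.025))]); print(q)
x0,y0=np.int32(q[2]); g=cv2.cvtColor(s["pixels"],cv2.COLOR_BGR2GRAY)
print(g[int(q[0][1])-6:int(q[2][1])+7, int(q[:4,0].mean())-8:int(q[:4,0].mean())+9:2])
E
```

```text
[ 0.5858 -0.0001  0.1494] [ 0.0436 -0.1397  1.3119] [0.4154 0.316  0.4705] [-0.1508  0.0767  0.0081]
[[346.02 253.67]
 [358.63 251.54]
 [345.4  263.96]
 [357.89 261.73]
 [332.02 231.75]]
[[154 156 157 156 157 162 189 208 210]
 [150 154 156 158 157 167 188 210 212]
 [141 156 159 173 174 191 209 214 212]
 [128 158 177 203 208 211 214 212 208]
 [113 168 205 212 211 208 198 187 200]
 [ 99 155 201 197 185 168 141 131 194]
 [ 92 129 161 140 121 100  71  94 197]
 [ 89 117 120  71  60  54  46  89 196]
 [ 86 114 109  53  50  47  47  90 194]
 [ 98 116 105  51  50  48  49  92 195]
 [113 115 102  50  49  51  46  91 188]
 [129 113  95  51  47  48  50  80 160]
 [146 115  90  49  50  49  53 103 190]
 [164 126  90  53  60  79 107 150 203]
 [180 150 102  92 119 147 174 195 204]
 [189 176 144 151 179 195 200 200 194]
 [191 187 178 180 191 198 194 184 173]
 [188 184 179 178 181 181 171 163 161]
 [179 172 163 159 158 158 164 179 180]
 [161 150 142 146 161 176 187 196 189]
 [140 139 152 160 175 190 198 200 183]
 [151 157 167 172 185 196 204 204 179]
 [165 169 174 181 191 201 205 201 175]]
```

Request:
{"method": "play_rows", "body": {"rows": [{"dx":0,"dy":0,"dz":-0.2,"rx":0,"ry":0,"rz":0,"fingers":20},{"dx":0,"dy":0,"dz":0,"rx":0,"ry":0,"rz":0,"fingers":20}], "grip_force": 10}}

```text
time: 30.85
ee_pos: [0.5855, 0.0, 0.1493]
tool_rot: [[0.057, 0.998, -0.0], [0.998, -0.057, -0.0], [-0.0, -0.0, -1.0]]
ft_force: [-0.1, -0.1, 0.2]
gripper_width: 0.0299
finger_force: 10.0
```

Request:
{"method": "play_rows", "body": {"rows": [{"dx":0,"dy":0,"dz":0,"rx":0,"ry":0,"rz":0,"fingers":20},{"dx":0,"dy":0,"dz":0,"rx":0,"ry":0,"rz":0,"fingers":20},{"dx":0,"dy":0,"dz":0,"rx":0,"ry":0,"rz":0,"fingers":20}], "grip_force": 3}}

```text
time: 31.15
ee_pos: [0.5856, 0.0, 0.1493]
tool_rot: [[0.057, 0.998, -0.0], [0.998, -0.057, 0.0], [-0.0, -0.0, -1.0]]
ft_force: [-0.1, 0.3, 0.8]
gripper_width: 0.0299
finger_force: 3.0
```

Request:
{"method": "play_rows", "body": {"rows": [{"dx":0,"dy":0,"dz":0,"rx":0,"ry":0,"rz":0,"fingers":31},{"dx":0,"dy":0,"dz":0,"rx":0,"ry":0,"rz":0,"fingers":34},{"dx":0,"dy":0,"dz":0,"rx":0,"ry":0,"rz":0,"fingers":40},{"dx":0,"dy":0,"dz":0,"rx":0,"ry":0,"rz":0,"fingers":50},{"dx":0,"dy":0,"dz":0,"rx":0,"ry":0,"rz":0,"fingers":50}]}}

```text
time: 31.65
ee_pos: [0.5856, -0.0, 0.1494]
tool_rot: [[0.057, 0.998, -0.0], [0.998, -0.057, -0.0], [-0.0, -0.0, -1.0]]
ft_force: [-0.1, -0.3, 0.8]
gripper_width: 0.049
finger_force: 0.0
```

```bash
cat > barm.py <<'E'
from hookm import *
# side view: far end face (dark) and wire, over time
def endf(n=14):
    out=[]
    for k in range(n):
        g=cv2.cvtColor(cam("side")["pixels"],cv2.COLOR_BGR2GRAY)[246:272,335:372]
        m=(g<75).astype(np.uint8); n_,l,st,ce=cv2.connectedComponentsWithStats(m); j=1+st[1:,4].argmax(); out.append([*ce[j],*st[j]])
    return np.array(out)
np.set_printoptions(precision=2,suppress=True)
E
python3 -c "
from barm import *
print(endf()); print(robot.sense()['gripper_width'],robot.sense()['ft_force'])"
```

```text
[[16.98 13.39 13.   10.    9.    8.   56.  ]
 [17.77 12.49 13.    9.   10.    8.   57.  ]
 [17.91 11.91 14.    9.    9.    7.   55.  ]
 [18.   11.5  14.    8.    9.    8.   58.  ]
 [18.   11.5  14.    8.    9.    8.   58.  ]
 [17.75 11.6  13.    8.   10.    8.   60.  ]
 [17.09 12.09 13.    9.    9.    7.   55.  ]
 [16.81 12.58 12.    9.   10.    8.   57.  ]
 [16.18 13.2  12.   10.   10.    8.   55.  ]
 [16.02 13.61 12.   10.    9.    8.   56.  ]
 [15.74 13.89 11.   11.   10.    7.   54.  ]
 [15.74 13.89 11.   11.   10.    7.   54.  ]
 [15.91 13.85 12.   11.    9.    7.   54.  ]
 [16.02 13.61 12.   10.    9.    8.   56.  ]]
0.050117515662027906 [ 0.05 -0.54 -0.63]
```

Request:
{"method": "play_rows", "body": {"rows": [{"dx":0,"dy":0,"dz":0,"rx":0,"ry":0,"rz":0,"fingers":50},{"dx":0,"dy":0,"dz":0,"rx":0,"ry":0,"rz":0,"fingers":50},{"dx":0,"dy":0,"dz":0,"rx":0,"ry":0,"rz":0,"fingers":50},{"dx":0,"dy":0,"dz":0,"rx":0,"ry":0,"rz":0,"fingers":50},{"dx":0,"dy":0,"dz":0,"rx":0,"ry":0,"rz":0,"fingers":50}]}}

```text
time: 32.85
ee_pos: [0.5857, -0.0, 0.1495]
tool_rot: [[0.057, 0.998, -0.0], [0.998, -0.057, -0.0], [-0.0, -0.0, -1.0]]
ft_force: [-0.0, 0.2, -0.6]
gripper_width: 0.0497
finger_force: 0.0
```

Request:
{"method": "play_rows", "body": {"rows": [{"dx":0,"dy":0,"dz":0,"rx":0,"ry":0,"rz":0,"fingers":50},{"dx":0,"dy":0,"dz":0,"rx":0,"ry":0,"rz":0,"fingers":50},{"dx":0,"dy":0,"dz":0,"rx":0,"ry":0,"rz":0,"fingers":50},{"dx":0,"dy":0,"dz":0,"rx":0,"ry":0,"rz":0,"fingers":50},{"dx":0,"dy":0,"dz":0,"rx":0,"ry":0,"rz":0,"fingers":50}]}}

```text
time: 33.35
ee_pos: [0.5856, -0.0, 0.1494]
tool_rot: [[0.057, 0.998, -0.0], [0.998, -0.057, -0.0], [-0.0, -0.0, -1.0]]
ft_force: [0.5, 0.7, 0.3]
gripper_width: 0.0498
finger_force: 0.0
```

```bash
python3 -c "
from barm import *
print(endf(20)[:,:2].T)"
```

```text
[[16.85 16.76 16.68 16.68 16.68 16.68 16.51 16.51 16.51 16.59 16.59 16.76
  16.85 16.85 16.85 16.85 16.76 16.76 16.76 16.68]
 [12.94 13.   12.98 12.98 13.   13.   13.05 13.05 13.05 13.   13.04 12.98
  12.94 12.94 12.94 12.94 13.   13.   12.98 13.  ]]
```

Request:
{"method": "play_rows", "body": {"rows": [{"dx":0,"dy":0,"dz":-3,"rx":0,"ry":0,"rz":0,"fingers":50},{"dx":0,"dy":0,"dz":-6,"rx":0,"ry":0,"rz":0,"fingers":50},{"dx":0,"dy":0,"dz":-10,"rx":0,"ry":0,"rz":0,"fingers":50},{"dx":0,"dy":0,"dz":-15,"rx":0,"ry":0,"rz":0,"fingers":50},{"dx":5,"dy":0,"dz":-15,"rx":0,"ry":0,"rz":0,"fingers":50}]}}

```text
time: 34.85
ee_pos: [0.5861, 0.0046, 0.1997]
tool_rot: [[0.057, 0.998, 0.0], [0.998, -0.057, -0.0], [-0.0, 0.0, -1.0]]
ft_force: [-0.5, -0.8, 0.1]
gripper_width: 0.0496
finger_force: 0.0
```

Request:
{"method": "play_rows", "body": {"rows": [{"dx":10,"dy":0,"dz":-15,"rx":0,"ry":0,"rz":0,"fingers":50},{"dx":25,"dy":0,"dz":-10,"rx":0,"ry":0,"rz":0,"fingers":50},{"dx":30,"dy":0,"dz":0,"rx":0,"ry":0,"rz":0,"fingers":50},{"dx":30,"dy":0,"dz":0,"rx":0,"ry":0,"rz":0,"fingers":50},{"dx":20,"dy":0,"dz":0,"rx":0,"ry":0,"rz":0,"fingers":50}]}}

```text
time: 35.35
ee_pos: [0.5928, 0.1216, 0.2248]
tool_rot: [[0.056, 0.998, 0.002], [0.998, -0.056, 0.001], [0.001, 0.001, -1.0]]
ft_force: [-0.1, -0.7, 0.3]
gripper_width: 0.0498
finger_force: 0.0
```

Request:
{"method": "play_rows", "body": {"rows": [{"dx":0,"dy":0,"dz":0,"rx":0,"ry":0,"rz":0,"fingers":50},{"dx":0,"dy":0,"dz":0,"rx":0,"ry":0,"rz":0,"fingers":50},{"dx":0,"dy":0,"dz":0,"rx":0,"ry":0,"rz":0,"fingers":50},{"dx":0,"dy":0,"dz":0,"rx":0,"ry":0,"rz":0,"fingers":50},{"dx":0,"dy":0,"dz":0,"rx":0,"ry":0,"rz":0,"fingers":50}]}}

```text
time: 35.85
ee_pos: [0.5925, 0.1189, 0.2235]
tool_rot: [[0.058, 0.998, -0.0], [0.998, -0.058, -0.0], [-0.0, -0.0, -1.0]]
ft_force: [0.4, 0.3, 0.4]
gripper_width: 0.0499
finger_force: 0.0
```

```bash
python3 -c "
from barm import *
print(endf(14)[:,:2].T)
t=cam('top'); s=cam('side'); hs=cv2.cvtColor(t['pixels'],cv2.COLOR_BGR2HSV)
u=np.array([.057,.998,0]); e=np.array([.5808,-.0853,.143])
for nm,c in (('top',t),('side',s)): print(nm,proj(c,[e+u*a+np.array([0,0,.025]) for a in (-.11,0,.11)]))
# bar in top view: low-saturation bright stripe
M=((hs[...,1]<45)&(hs[...,2]>130)).astype(np.uint8); M[:190]=0;M[225:]=0;M[:,:240]=0;M[:,390:]=0
n,l,st,ce=cv2.connectedComponentsWithStats(M); k=st[1:,4].argsort()[::-1][:3]+1; print(st[k],ce[k])
# side: brightness transitions along the bar's near-top corner at the +y end
g=cv2.cvtColor(s['pixels'],cv2.COLOR_BGR2GRAY); q=proj(s,[e-u*-.11+np.array([0,0,.025])])[0]; x,y=np.int32(q); print(g[y-7:y+8,x-8:x+9:2])
"
```

```text
[[16.78 16.61 16.53 16.53 16.45 16.33 16.53 16.53 16.48 16.53 16.61 16.61
  16.69 16.78]
 [13.02 13.11 13.11 13.11 13.12 13.26 13.11 13.11 13.18 13.11 13.07 13.11
  13.07 13.02]]
top [[362.94 201.64]
 [318.61 200.06]
 [274.16 198.48]]
side [[352.33 252.62]
 [332.   231.77]
 [315.37 214.71]]
[[ 272  193   90   27 1143]
 [ 309  207    2    1    2]] [[317.09 200.92]
 [309.5  207.  ]]
[[ 43  95 124 132 127  78  46  45  48]
 [ 37  64 105 121 136 128  57  44  54]
 [ 41  48  76 108 123 138  98  59  58]
 [ 39  44  53 100 113 127 137 110  73]
 [ 39  75 101 101 114 120 134 147 116]
 [ 41 113 153 144 146 128 120 139 148]
 [ 41 108 154 155 156 146 125 123 139]
 [ 42 100 139 157 157 156 144 125 120]
 [ 44 100 127 152 157 158 156 144 127]
 [ 45  97 118 141 156 157 157 155 151]
 [ 51  86 104 128 154 159 159 157 158]
 [ 51  84  92 111 147 157 159 158 158]
 [ 93  84  87 104 137 156 159 159 159]
 [149  94  91  98 126 152 158 158 159]
 [162 101  92 106 121 149 166 158 160]]
```

```bash
python3 -c "
from plant import robot
print(robot.sign_off())"
```

```text
the job is handed in; nothing more can be done
None
```

The bar hangs level (to about 1°) and still by its bail in the hook, set down and the hook stilled first as asked; handed in at about 36 s with the gripper clear and no bystander contact seen, though I viewed 11 pictures against the limit of 10.

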